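# Serve the hash brown with the turner

### The job

Serve the hash brown that is on the griddle: pick up the steel turner from its spoon rest, slide the blade right under the hash brown (the griddle's raised back edge will stop it running away), lift it clear on the blade and let it slide off gently so that it lies flat in the middle of the plate, clear of the plate's rim. Then lay the turner back in its spoon rest as you found it. The food is hot and fresh: never touch it with the gripper, never drop or fling it, and leave the egg ring, salt and pepper where they stand.

Things in the scene. Friction and masses are not known exactly. Their poses are not given: they have to be found in the camera images.
- turner_grip (a point): Point on the centre line of the black handle of the loose steel turner (0.16 kg). x points forward to the blade's front edge, y across the blade, z up from the blade. Handle 24 mm wide (y), 16 thick, 130 long; going back (-x) it rises 28 degrees; this point is 50 mm from its front end. An 18 mm wide neck joins it to the blade. It starts in the spoon rest, blade level, handle towards the robot.
- turner_blade (a point): Centre of the underside of the turner's flat slotted steel blade: 100 mm long (x; the straight front edge is 50 mm ahead), 85 mm wide (y), 2 mm thick. Same axes as turner_grip; in them the grip point lies at (-138, 0, +50) mm and the turner's balance point 57 mm behind.
- hashbrown_mid (a point): Middle of the hash brown: a loose, stiff, greasy, golden-brown round patty 95 mm across, 14 mm thick (this point is 7 mm above its underside), 55 to 115 g, lower edge bevelled 5 mm at 45 degrees, lying on the griddle, z up. On the blade it slides once that slopes more than 19 to 27 degrees.
- griddle_mid (a point): Centre of the cooking surface of the fixed black cast-iron griddle plate, 22 mm above the counter. x points to its raised back edge (away from the robot), an upright wall 30 mm above the surface, inner face at x = 115 mm. Side rims at y = +-122 mm are 10 mm high (25 mm near the back). Front: 4 mm lip at x = -120 mm and a low loop handle, under 27 mm high, to x = -156 mm.
- plate_mid (a point): Centre of the top of the flat well of the loose blue dinner plate (0.65 kg), z up, 7 mm above the counter. The well is flat to 88 mm from the centre; from there the rim rises to 18 mm above the counter at the outer edge, 125 mm from the centre.
- rest_seat (a point): Where the turner_blade point lies, with the same axes, when the turner is in the fixed grey-green stoneware spoon rest: on the dish's floor, 6 mm above the counter. Inside, the dish reaches 66 mm ahead (wall 10 mm above the floor), 82 mm behind and 58 mm to each side (wall 12 mm). The near wall (-x, 8 thick, 22 high) has a notch 40 mm wide at y = 0, 17 mm above the floor, for the neck.
- egg_ring: Loose orange silicone egg ring, 86 mm across, 20 mm high with an upright tab to 40 mm at its +x side, lying on the griddle beside the hash brown; origin at the centre of its underside. Leave it.
- salt_shaker: Loose white salt shaker with steel top, 48 mm across, 80 mm high, near a back corner of the griddle; origin at the centre of its underside. Leave it.
- pepper_mill: Loose dark wooden pepper mill, 56 mm across, 145 mm high, near a back corner of the griddle; origin at the centre of its underside. Leave it.
- turner: The whole turner (its origin is the turner_blade point).
- hashbrown: The hash brown (origin at the centre of its underside).
- griddle: The griddle (origin on the counter under its centre).
- plate: The plate (origin at the centre of its underside).

How it is judged:
By the outcome, as a careful person would: the job done as asked, in the order asked, and still so for the second after the job is handed in, with the robot touching nothing.
It also fails if it takes over 72 s, if anything falls off the work surface, if the arm or the gripper's body presses on something with over 40 N, if the wrist force passes 120 N, or if a joint passes its speed limit or range.

### The arm

A 6-joint arm with a two-finger parallel gripper is mounted at the origin on the work surface. World frame = base frame: x ahead of the robot, y to its left, z up, the work surface at z = 0. Lengths are in m, angles in rad, forces in N, time in s.
With the tool pointing down it reaches from about 0.225 to 0.875 m from the base axis. Payload 3.4 kg.
Tool frame: the origin (TCP) lies at the very end of the fingers, on their centre line; the grasp point (between the pads) lies 19 mm behind it; z points along the fingers, y is the line along which they close (so a half turn about z gives the same grasp; the last joint's range is limited). The gripper opens to 85 mm and grips with 20 to 120 N. Pads are 22 mm wide; open, the fingers measure 114 mm over their backs; the gripper's body (76 mm by 85 mm) begins 54 mm behind the grasp point. The pads swing forward as they close: fully open they stand 13 mm farther back than shut.
Start: joints at [-1.305, 0.276, 1.505, -0, 1.361, -0.121], TCP at [0.217, -0.533, 0.231] pointing down, gripper open.
Joint ranges: [-2.89, 2.89], [-0.75, 2.08], [0.22, 2.7], [-1.18, 4.32], [0.11, 2.71], [-2.7, 2.7]. Speed limits (rad/s): [2.57, 2.57, 3.14, 3.14, 3.14, 3.14].

### API

Orientations are given as a unit quaternion [w, x, y, z].
In Python, from rig import get_state, optics, sign_off gives the robot as it stands.
- The arm moves only by the tool send_rows, never from a script. Its argument "increments" is a list of rows, each an object with "gripper": the gripper's target within -1 to 1 (shut at 1, half-way at 0, fully open at -1); "linear": the shift along the world's x, y, z in m, a list of three; "delta_rot": the turn, a rotation vector about the world's x, y, z in rad, a list of three. In form: [{"gripper": gripper, "linear": [dx, dy, dz], "delta_rot": [rx, ry, rz]}, ...]. A call has 1 to 8 rows; each row is the pose to reach, as a shift and turn from the pose commanded when the call began; what a row does not reach only later rows make up. A row lasts 1/10 s, in which the tool goes at most 50 mm and 8.59 degrees, less where a joint would pass 70% of its speed; a pose out of reach is approached as far as the arm can. A call with a gripper value outside its range is refused whole. The fingers move at their own pace and stop on an object; "newtons" is the grip in N (left out, the last holds). Time passes only in rows, so rows that repeat a pose let the fingers close. It gives the time, the measured TCP pose, the force, the opening and the grip force at its end, in the units of the state.
- get_state(): the state, without advancing time (a new reading comes with each control period).
- optics.get_image(name): name is "scene" or "side" or "wrist"; returns a dict with "pixels" (420x560x3 uint8, blue, green, red), "K" (3x3 intrinsics, pixels), "k1" (the pictures are not rectified: a ray, as slopes to the right and down, at radius r is drawn at 1 + k1 r^2 times it, then the intrinsics apply), "rvec" (rotation vector, rad) and "tvec" (3), from world to camera coordinates, as OpenCV has them; the wrist camera has in their place "T_tool_cam" (4x4, takes a point from camera to tool coordinates, whose origin is the TCP and whose axes are the flange's). Camera axes: x right, y down, z forward; pixel columns grow to the right and rows downward; lengths in m; the calibration is good to about 2 mm. A picture is of the moment at which its call begins: read the wrist's pose just before it. There is no depth.
- sign_off(): hands the job in; it is judged then, once.
The state is a dict: "clock": time; "qpos": joint angles; "qd": joint speeds; "effort": joint torques, N m; "position": TCP position; "ee_rot": TCP orientation; "contact_force": force on the tool from outside, world axes, zero at the start; "moment": the same for the moment, N m; "width": finger opening in m; "gripper_force": force on a finger pad.
Only numpy, scipy, OpenCV 4.12 (cv2) and the standard library are available. Lean on these libraries where they do the work, as an engineer would, in place of code of your own. Each camera call takes 0.05 s, during which the arm holds its last target. There are 200 camera calls.

## Working session

There is one attempt and no reset: what is moved stays moved. The work goes in short steps, Python scripts to look and compute and a tool call to move; the robot and the scene stay as the last step left them, time stands still between calls to the robot, and variables do not carry over. Pictures are saved under pics/ and viewed, at most 10 in all, crops included, and the job is handed in when it is done.

Besides the shell and the picture viewer there is one more tool, called after "Call:" as a command line: name --argument value ..., lists and objects as JSON in quotes. send_rows: Moves the arm, as the interface text tells. Its arguments: {"type":"object","properties":{"increments":{"type":"array"},"newtons":{"type":"number"}},"required":["increments"]}

```bash
ls; mkdir -p pics; cat > h.py <<'E'
import numpy as np, cv2
from scipy.spatial.transform import Rotation as R
from rig import get_state, optics, sign_off
def grab(n):
    s=get_state(); d=optics.get_image(n)
    if 'rvec' in d:
        Rc=cv2.Rodrigues(np.array(d['rvec'],float))[0]; t=np.array(d['tvec'],float).ravel()
        d['R']=Rc.T; d['c']=-Rc.T@t
    else:
        q=s['ee_rot']; Rt=R.from_quat([q[1],q[2],q[3],q[0]]).as_matrix(); T=np.array(d['T_tool_cam'])
        d['R']=Rt@T[:3,:3]; d['c']=Rt@T[:3,3]+np.array(s['position'])
    d['pixels']=np.array(d['pixels']); return d
def ray(d,uv):
    k=float(d['k1']); p=cv2.undistortPoints(np.array(uv,float).reshape(-1,1,2),np.array(d['K'],float),np.array([k,0,0,0,0.]))[:,0]
    return np.c_[p,np.ones(len(p))]@d['R'].T
def onz(d,uv,z):
    r=ray(d,uv); return d['c']+r*((z-d['c'][2])/r[:,2])[:,None]
def proj(d,P):
    P=np.array(P,float).reshape(-1,3); rv=cv2.Rodrigues(d['R'].T)[0]; t=-d['R'].T@d['c']
    return cv2.projectPoints(P,rv,t,np.array(d['K'],float),np.array([float(d['k1']),0,0,0,0]))[0][:,0]
E
python3 - <<'E'
from h import *
s=get_state();print(s)
for n in['scene','side','wrist']:
    d=grab(n);cv2.imwrite(f'pics/{n}0.png',d['pixels']);np.save(f'pics/{n}0.npy',d,allow_pickle=True);print(n,d['c'],d['R'].round(2).tolist())
E
```

```text
pics
{'clock': 0.0, 'qpos': array([-1.30499393e+00,  2.76595006e-01,  1.50613368e+00,  2.87469507e-05,
        1.36067864e+00, -1.21029583e-01]), 'qd': array([-0.00081147, -0.00047691,  0.00050753,  0.00125259,  0.00064923,
        0.00093599]), 'effort': array([ 1.48734907e-04, -4.16772544e+01, -2.45811403e+01,  3.66349639e-05,
        1.10732991e-02,  1.07401269e-05]), 'position': array([ 0.21677363, -0.53201169,  0.23043948]), 'ee_rot': array([-9.05978415e-04,  9.81353541e-01,  1.92209272e-01, -5.16037808e-05]), 'contact_force': array([ 0.47762551, -0.9271591 , -0.51392564]), 'moment': array([ 0.00271942, -0.00723448,  0.03592183]), 'gripper_force': 0.0, 'width': 0.08554381793220645}
scene [0.90331288 0.41555953 0.84901803] [[-0.77, 0.53, -0.35], [0.63, 0.65, -0.42], [0.0, -0.55, -0.84]]
side [0.46329565 0.74798295 0.83918429] [[-0.99, -0.07, 0.1], [-0.12, 0.71, -0.69], [-0.02, -0.7, -0.71]]
wrist [ 0.27865448 -0.50742005  0.3735501 ] [[0.38, -0.89, -0.25], [-0.93, -0.36, -0.1], [-0.0, 0.26, -0.96]]
```

View pics/scene0.png

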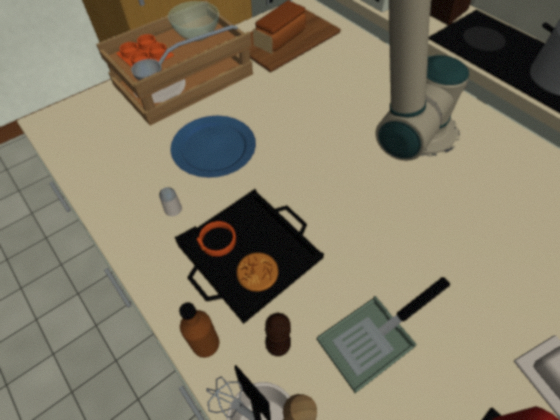

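View pics/side0.png

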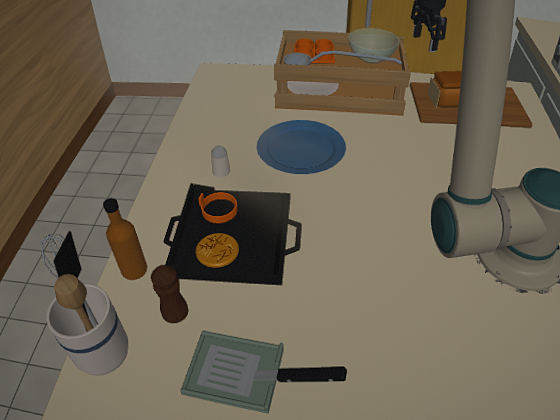

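The scene view shows the plate at (213,146), egg ring (217,238), hash brown (257,272), rest (365,343), and turner handle from (402,316) to (447,282). The side view shows the hash brown at (217,250), plate (301,146), rest (232,370), handle (280-346,375), salt (220,160) and pepper (170,293).

```bash
cat > m.py <<'E'
from h import *
def big(mask,d,roi=None,n=1):
    m=(mask*255).astype(np.uint8)
    if roi: z=np.zeros_like(m); x0,y0,x1,y1=roi; z[y0:y1,x0:x1]=m[y0:y1,x0:x1]; m=z
    m=cv2.morphologyEx(m,cv2.MORPH_CLOSE,np.ones((3,3)))
    c=sorted(cv2.findContours(m,cv2.RETR_EXTERNAL,cv2.CHAIN_APPROX_NONE)[0],key=cv2.contourArea)[::-1]
    return c[0][:,0].astype(float)
def circ(P):
    A=np.c_[2*P[:,:2],np.ones(len(P))]; s=np.linalg.lstsq(A,(P[:,:2]**2).sum(1),rcond=None)[0]
    return s[:2],np.sqrt(s[2]+s[0]**2+s[1]**2)
E
python3 - <<'E'
from m import *
rois={'scene':dict(hb=(225,245,285,300),ring=(190,215,245,262),plate=(160,105,265,185),rest=(305,285,425,400),hand=(390,270,460,330),grid=(165,180,335,330)),
'side':dict(hb=(185,230,250,270),ring=(195,185,245,228),plate=(245,110,355,182),rest=(170,320,290,419),hand=(277,355,360,392),grid=(160,175,305,290))}
for n in['scene','side']:
    d=np.load(f'pics/{n}0.npy',allow_pickle=True).item(); im=d['pixels']; hsv=cv2.cvtColor(im,cv2.COLOR_BGR2HSV); H,S,V=[hsv[...,i].astype(int) for i in range(3)]
    r=rois[n]
    for y,x in ([(272,257),(238,203),(146,213),(330,340),(340,365),(300,425),(260,215)] if n=='scene' else [(250,217),(218,225),(146,301),(370,200),(370,250),(375,310),(225,265)]): print((x,y),hsv[y,x])
    c=big((H<28)&(S>110)&(V>60),d,r['hb']); P=onz(d,c,.036); print(n,'hb',circ(P),P.mean(0),c.min(0),c.max(0))
    c=big((H<28)&(S>110)&(V>60),d,r['ring']); P=onz(d,c,.042); print('ring',circ(P),c.min(0),c.max(0))
    c=big((H>95)&(H<125)&(S>90),d,r['plate']); P=onz(d,c,.018); print('plate',circ(P))
    c=big((H>60)&(H<105)&(S>15),d,r['rest']); 
    for z in (.018,.0): q=cv2.boxPoints(cv2.minAreaRect((onz(d,c,z)[:,:2]*1e4).astype(np.float32)))/1e4; print('rest',z,q.mean(0),q.tolist())
    c=big(V<70,d,r['hand']); print('hand',cv2.boxPoints(cv2.minAreaRect(c.astype(np.float32))).tolist())
    c=big(V<60,d,r['grid']); h=cv2.convexHull(c.astype(np.float32))[:,0]; a=cv2.approxPolyDP(h,4,True)[:,0] if h.ndim==2 else 0; print('grid',a.tolist(), onz(d,a,.03).round(3).tolist())
E
```

```text
(257, 272) [ 14 188 144]
(203, 238) [  9 194  50]
(213, 146) [104 138  96]
(340, 330) [60 37 97]
(365, 340) [ 73  16 115]
(425, 300) [90 93 11]
(215, 260) [30 85  9]
scene hb (array([0.69522383, 0.08223626]), np.float64(0.047450981721896664)) [0.69559682 0.08304592 0.036     ] [237. 253.] [278. 291.]
ring (array([ 0.71786469, -0.04579275]), np.float64(0.046733581456606346)) [197. 221.] [235. 256.]
plate (array([ 0.54342815, -0.32757881]), np.float64(0.1173550963329968))
rest 0.018 [0.6119953 0.3489438] [[0.5259211659431458, 0.29501283168792725], [0.6862537860870361, 0.2796403467655182], [0.6980694532394409, 0.40287476778030396], [0.5377368330955505, 0.418247252702713]]
rest 0.0 [0.6056853  0.34750092] [[0.5177468657493591, 0.2924017906188965], [0.6815522313117981, 0.2766963243484497], [0.6936237215995789, 0.4026000201702118], [0.5298183560371399, 0.4183054566383362]]
hand [[395.3233642578125, 313.61895751953125], [443.09283447265625, 275.80145263671875], [449.824951171875, 284.30517578125], [402.05548095703125, 322.1226806640625]]
grid [[254.0, 190.0], [301.0, 219.0], [322.0, 257.0],
[... 842 characters left out ...]
1075621843338], [0.533009946346283, 0.42728564143180847]]
rest 0.0 [0.6111704 0.3407951] [[0.5204472541809082, 0.27789944410324097], [0.6878028512001038, 0.2613341212272644], [0.7018936276435852, 0.40369075536727905], [0.5345380902290344, 0.4202560484409332]]
hand [[276.6575622558594, 368.0419006347656], [345.9024353027344, 365.8780212402344], [346.3561096191406, 380.3951110839844], [277.1112365722656, 382.5589904785156]]
grid [[191.0, 184.0], [289.0, 194.0], [300.0, 224.0], [299.0, 248.0], [281.0, 284.0], [160.0, 289.0], [164.0, 238.0]] [[0.802, -0.128, 0.03], [0.552, -0.114, 0.03], [0.517, -0.016, 0.03], [0.513, 0.056, 0.03], [0.541, 0.157, 0.03], [0.789, 0.197, 0.03], [0.82, 0.058, 0.03]]
```

```bash
python3 -c "
import cv2
im=cv2.imread('pics/side0.png');cv2.imwrite('pics/sidec.png',cv2.resize(im[180:415,150:360],None,fx=2.5,fy=2.5,interpolation=cv2.INTER_CUBIC))"
```

```text
(no output)
```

View pics/sidec.png

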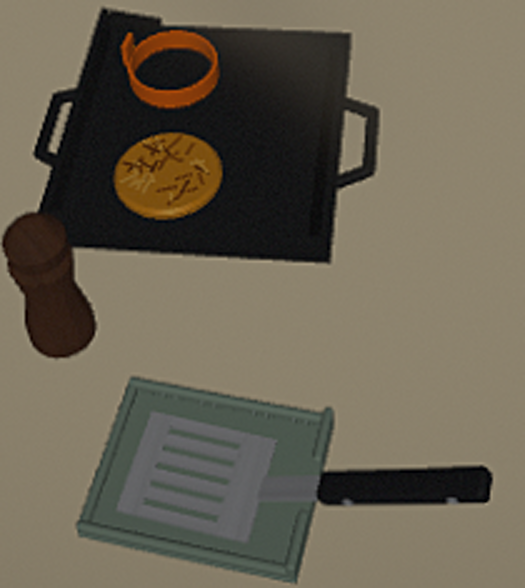

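The zoomed side view shows the turner blade in the rest, its front edge to the left, with the handle at crop (320-490,486). The rest and turner are yawed about -5.5°, the griddle is nearly square to the world axes, and the pepper stands near its back-left corner. I'm moving above the handle.

Call:
send_rows --increments '[{"gripper": -1, "linear": [0.12, 0.45, 0.0], "delta_rot": [0, 0, -0.24]}, {"gripper": -1, "linear": [0.12, 0.45, 0.0], "delta_rot": [0, 0, -0.24]}, {"gripper": -1, "linear": [0.12, 0.45, 0.0], "delta_rot": [0, 0, -0.24]}, {"gripper": -1, "linear": [0.12, 0.45, 0.0], "delta_rot": [0, 0, -0.24]}, {"gripper": -1, "linear": [0.12, 0.45, 0.0], "delta_rot": [0, 0, -0.24]}, {"gripper": -1, "linear": [0.12, 0.45, 0.0], "delta_rot": [0, 0, -0.24]}, {"gripper": -1, "linear": [0.12, 0.45, 0.0], "delta_rot": [0, 0, -0.24]}, {"gripper": -1, "linear": [0.12, 0.45, 0.0], "delta_rot": [0, 0, -0.24]}]'

```text
clock: 0.95
position: [0.3198, -0.1441, 0.2313]
ee_rot: [0.0, 0.997, 0.073, 0.0]
contact_force: [1.0, -0.8, -0.0]
width: 0.0855
gripper_force: 0.0
```

```bash
python3 - <<'E'
from h import *
A,B=[np.load(f'pics/{n}0.npy',allow_pickle=True).item() for n in('scene','side')]
def tri(a,b):
    r1=ray(A,[a])[0];r2=ray(B,[b])[0];r1/=np.linalg.norm(r1);r2/=np.linalg.norm(r2)
    s=np.linalg.lstsq(np.c_[r1,-r2],B['c']-A['c'],rcond=None)[0];p,q=A['c']+s[0]*r1,B['c']+s[1]*r2
    return (p+q)/2,np.linalg.norm(p-q)
print('mid',tri((422.5,299),(311.5,374)));print('back',tri((446.5,280),(346,373)));print('front',tri((398.7,318),(277,375.3)))
print(get_state()['position'])
E
```

```text
mid (array([0.46521837, 0.36549806, 0.05589286]), np.float64(0.0027024499876043655))
back (array([0.40762046, 0.37204203, 0.08396414]), np.float64(0.0026334951981201653))
front (array([0.5257218 , 0.36044347, 0.03022681]), np.float64(0.0001766017663390576))
[ 0.31983064 -0.14411517  0.23133029]
```

Call:
send_rows --increments '[{"gripper": -1, "linear": [0.14, 0.5, -0.02], "delta_rot": [0, 0, -0.24]}, {"gripper": -1, "linear": [0.14, 0.5, -0.02], "delta_rot": [0, 0, -0.24]}, {"gripper": -1, "linear": [0.14, 0.5, -0.02], "delta_rot": [0, 0, -0.24]}, {"gripper": -1, "linear": [0.14, 0.5, -0.02], "delta_rot": [0, 0, -0.24]}, {"gripper": -1, "linear": [0.14, 0.5, -0.02], "delta_rot": [0, 0, -0.24]}, {"gripper": -1, "linear": [0.14, 0.5, -0.02], "delta_rot": [0, 0, -0.24]}, {"gripper": -1, "linear": [0.14, 0.5, -0.02], "delta_rot": [0, 0, -0.24]}, {"gripper": -1, "linear": [0.14, 0.5, -0.02], "delta_rot": [0, 0, -0.24]}]'

```text
clock: 1.75
position: [0.4222, 0.2204, 0.2166]
ee_rot: [0.0, 0.999, -0.046, 0.0]
contact_force: [1.5, -0.0, 0.8]
width: 0.0855
gripper_force: 0.0
```

Call:
send_rows --increments '[{"gripper": -1, "linear": [0.02, 0.06, -0.02], "delta_rot": [0, 0, 0]}, {"gripper": -1, "linear": [0.02, 0.06, -0.02], "delta_rot": [0, 0, 0]}, {"gripper": -1, "linear": [0.02, 0.06, -0.02], "delta_rot": [0, 0, 0]}]'

```text
clock: 2.05
position: [0.4421, 0.2797, 0.1952]
ee_rot: [0.001, 0.999, -0.045, -0.001]
contact_force: [0.1, -0.5, 0.1]
width: 0.0854
gripper_force: 0.0
```

Call:
send_rows --increments '[{"gripper": -1, "linear": [0.023, 0.084, -0.025], "delta_rot": [0, 0, -0.005]}, {"gripper": -1, "linear": [0.023, 0.084, -0.025], "delta_rot": [0, 0, -0.005]}, {"gripper": -1, "linear": [0.023, 0.084, -0.025], "delta_rot": [0, 0, -0.005]}]'

```text
clock: 2.35
position: [0.4659, 0.3638, 0.1703]
ee_rot: [-0.0, 0.999, -0.048, -0.001]
contact_force: [-0.1, -1.6, 0.9]
width: 0.0851
gripper_force: 0.0
```

```bash
python3 - <<'E'
from h import *
d=grab('wrist');cv2.imwrite('pics/w1.png',d['pixels']);np.save('pics/w1.npy',d,allow_pickle=True);print(get_state()['position'],get_state()['qpos'])
E
```

```text
[0.46515653 0.36168445 0.17089787] [ 5.43330361e-01  3.37202747e-01  1.56900135e+00 -8.19229373e-04
  1.23794550e+00  2.21166682e+00]
```

View pics/w1.png

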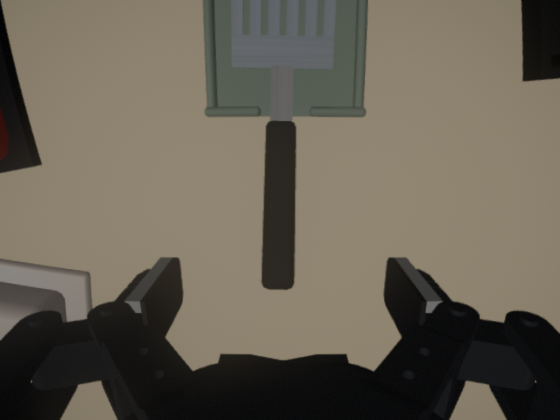

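The wrist view shows the handle from (281,122) to (278,288), centred between the fingers, and the blade's rear edge at row 67 spanning columns 232-335.

```bash
python3 - <<'E'
from h import *
d=np.load('pics/w1.npy',allow_pickle=True).item()
P=onz(d,[(232,67.5),(335,67.5)],.008);print('blade rear',P,P.mean(0),np.linalg.norm(P[0]-P[1]))
e=P[0]-P[1];yaw=np.arctan2(-e[0],e[1]);yaw=np.arctan2(np.sin(yaw),np.cos(yaw));print('yaw',np.degrees(yaw))
x=np.array([np.cos(yaw),np.sin(yaw)]);s=P.mean(0)[:2]+.05*x;print('seat',s,'grip',s-.138*x)
print('handle front',onz(d,[(281,122)],.04),'back',onz(d,[(278.5,288)],.098))
print('notch mid',onz(d,[(285,112)],.028))
E
```

```text
blade rear [[0.57264089 0.39623727 0.008     ]
 [0.56421602 0.30984074 0.008     ]] [0.56842845 0.353039   0.008     ] 0.08680633045371373
yaw -5.56952955786565
seat [0.61819241 0.34818632] grip [0.48084389 0.36157972]
handle front [[0.52438724 0.35931766 0.04      ]] back [[0.41380087 0.37170318 0.098     ]]
notch mid [[0.53160614 0.35543171 0.028     ]]
```

Call:
send_rows --increments '[{"gripper": -1, "linear": [0.016, -0.001, -0.05], "delta_rot": [0, 0, 0]}, {"gripper": -1, "linear": [0.016, -0.001, -0.09], "delta_rot": [0, 0, 0]}, {"gripper": -1, "linear": [0.016, -0.001, -0.12], "delta_rot": [0, 0, 0]}, {"gripper": -1, "linear": [0.016, -0.001, -0.134], "delta_rot": [0, 0, 0]}, {"gripper": -1, "linear": [0.016, -0.001, -0.134], "delta_rot": [0, 0, 0]}]'

```text
clock: 2.9
position: [0.4795, 0.3577, 0.0363]
ee_rot: [0.002, 0.999, -0.05, -0.002]
contact_force: [-0.5, -0.5, 1.2]
width: 0.0853
gripper_force: 0.0
```

Call:
send_rows --increments '[{"gripper": 1, "linear": [0, 0, 0], "delta_rot": [0, 0, 0]}, {"gripper": 1, "linear": [0, 0, 0], "delta_rot": [0, 0, 0]}, {"gripper": 1, "linear": [0, 0, 0], "delta_rot": [0, 0, 0]}, {"gripper": 1, "linear": [0, 0, 0], "delta_rot": [0, 0, 0]}, {"gripper": 1, "linear": [0, 0, 0], "delta_rot": [0, 0, 0]}, {"gripper": 1, "linear": [0, 0, 0], "delta_rot": [0, 0, 0]}, {"gripper": 1, "linear": [0, 0, 0], "delta_rot": [0, 0, 0]}]' --newtons 100

```text
clock: 3.6
position: [0.4817, 0.3615, 0.0385]
ee_rot: [-0.0, 0.999, -0.049, 0.001]
contact_force: [-1.2, -1.4, 5.1]
width: 0.0223
gripper_force: 97.8
```

Call:
send_rows --increments '[{"gripper": 1, "linear": [0, 0, 0.015], "delta_rot": [0, 0, 0]}, {"gripper": 1, "linear": [0, 0, 0.035], "delta_rot": [0, 0, 0]}, {"gripper": 1, "linear": [0, 0, 0.065], "delta_rot": [0, 0, 0]}, {"gripper": 1, "linear": [0, 0, 0.1], "delta_rot": [0, 0, 0]}, {"gripper": 1, "linear": [0, 0, 0.12], "delta_rot": [0, 0, 0]}, {"gripper": 1, "linear": [0, 0, 0.12], "delta_rot": [0, 0, 0]}, {"gripper": 1, "linear": [0, 0, 0.12], "delta_rot": [0, 0, 0]}]'

```text
clock: 4.3
position: [0.4805, 0.3609, 0.1566]
ee_rot: [0.001, 0.999, -0.049, -0.001]
contact_force: [-0.2, -0.1, -1.6]
width: 0.0219
gripper_force: 98.2
```

```bash
python3 - <<'E'
from h import *
d=grab('wrist');cv2.imwrite('pics/w2.png',d['pixels']);np.save('pics/w2.npy',d,allow_pickle=True);print(get_state())
E
```

```text
{'clock': 4.35, 'qpos': array([5.28262067e-01, 3.65139854e-01, 1.56513781e+00, 2.18448777e-05,
       1.21513790e+00, 2.19724201e+00]), 'qd': array([-5.70285480e-04,  1.22591492e-02,  1.10852089e-02,  1.18786212e-03,
        2.85100083e-03, -7.28534427e-06]), 'effort': array([ 1.70584023e-02, -4.76153183e+01, -2.44844788e+01, -6.72910572e-02,
       -1.54796052e-01, -1.57903312e-03]), 'position': array([0.48011318, 0.36054884, 0.15581151]), 'ee_rot': array([ 0.00103472,  0.99879323, -0.04907582, -0.00160721]), 'contact_force': array([-0.92364572,  0.21996299, -0.84787735]), 'moment': array([-0.00935106,  0.16959607,  0.01976947]), 'gripper_force': 98.16896080970764, 'width': 0.022212473076528422}
```

View pics/w2.png

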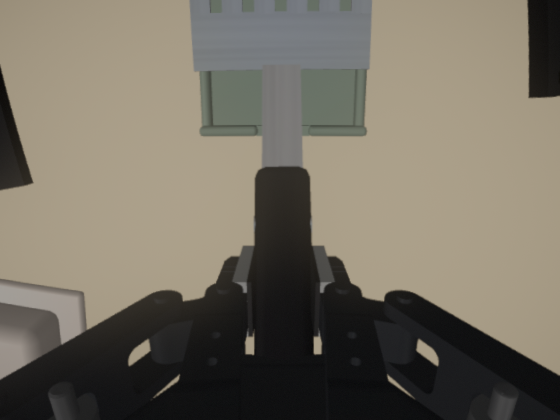

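The wrist view shows the turner held; the blade's rear corners are at (193,70) and (370,68), and the neck is straight. Next I check for grip slip and work out the griddle pose.

```bash
python3 - <<'E'
from h import *
d=np.load('pics/w2.npy',allow_pickle=True).item()
g=np.array([.4812,.361,.1565+.0195]);a=np.radians(-5.6);Rz=R.from_euler('z',a).as_matrix()
for pit in(0,3): print(pit,proj(d,[g+Rz@R.from_euler('y',pit,degrees=True).as_matrix()@np.array(p) for p in((.088,.0425,-.048),(.088,-.0425,-.048))]).round(1).tolist())
for dz in(.12,):
    P=onz(d,[(193,70),(370,68)],.008+dz);print(P.mean(0),np.degrees(np.arctan2(-(P[0]-P[1])[0],(P[0]-P[1])[1])),np.linalg.norm(P[0]-P[1]))
# griddle: edges from side/scene crops
B=np.load('pics/side0.npy',allow_pickle=True).item(); c=lambda x,y:(150+x/2.5,180+y/2.5)
print('front outer corners',onz(B,[c(350,35),c(330,262)],.026))
print('back outer corners top',onz(B,[c(104,10)],.052), 'back near top', onz(B,[c(160,18)],.052))
print('loop outer',onz(B,[c(378,107),c(374,172)],.024))
print('wall/floor', onz(B,[c(118,90),c(90,200)],.052))
hsv=cv2.cvtColor(B['pixels'],cv2.COLOR_BGR2GRAY)[175:300,150:310];cv2.imwrite('pics/g.png',cv2.resize(cv2.convertScaleAbs(hsv,alpha=5,beta=-40),None,fx=5,fy=4.7,interpolation=cv2.INTER_CUBIC))
E
```

```text
0 [[192.1, 65.1], [371.1, 65.0]]
3 [[194.7, 71.9], [368.6, 71.8]]
[0.56698558 0.35266715 0.128     ] -5.030159867089061 0.08421300155913143
front outer corners [[ 0.54988244 -0.1184286   0.026     ]
 [ 0.53940726  0.15626957  0.026     ]]
back outer corners top [[ 0.79129961 -0.10417048  0.052     ]] back near top [[ 0.73332564 -0.09762323  0.052     ]]
loop outer [[ 0.51468314 -0.025715    0.024     ]
 [ 0.51168672  0.05353256  0.024     ]]
wall/floor [[0.75165111 0.00255407 0.052     ]
 [0.7455828  0.13253956 0.052     ]]
```

View pics/g.png

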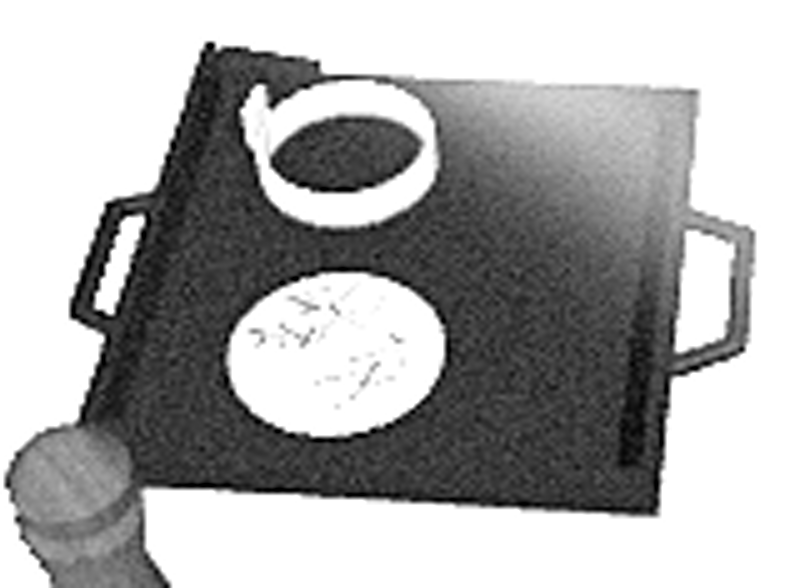

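The contrast-stretched view shows the griddle outline, yaw about +2.2°, with its raised back wall on the left. The hash brown is at about (335,352) there, with open space between it and the wall. Grip slip is small (nose down about 2°). I'm moving to the pre-insert pose, still high.

Call:
send_rows --increments '[{"gripper": 1, "linear": [-0.035, -0.288, 0.0], "delta_rot": [0, 0, 0.136]}, {"gripper": 1, "linear": [-0.035, -0.288, 0.0], "delta_rot": [0, 0, 0.136]}, {"gripper": 1, "linear": [-0.035, -0.288, 0.0], "delta_rot": [0, 0, 0.136]}, {"gripper": 1, "linear": [-0.035, -0.288, 0.0], "delta_rot": [0, 0, 0.136]}, {"gripper": 1, "linear": [-0.035, -0.288, 0.0], "delta_rot": [0, 0, 0.136]}, {"gripper": 1, "linear": [-0.035, -0.288, 0.0], "delta_rot": [0, 0, 0.136]}, {"gripper": 1, "linear": [-0.035, -0.288, 0.0], "delta_rot": [0, 0, 0.136]}, {"gripper": 1, "linear": [-0.035, -0.288, 0.0], "delta_rot": [0, 0, 0.136]}]'

```text
clock: 5.15
position: [0.4452, 0.0725, 0.1563]
ee_rot: [-0.0, 1.0, 0.018, -0.002]
contact_force: [0.1, 0.2, -2.9]
width: 0.0218
gripper_force: 98.5
```

Call:
send_rows --increments '[{"gripper": 1, "linear": [0, 0, -0.03], "delta_rot": [-0.003, 0.075, 0]}, {"gripper": 1, "linear": [0, 0, -0.06], "delta_rot": [-0.003, 0.075, 0]}, {"gripper": 1, "linear": [0, 0, -0.06], "delta_rot": [-0.003, 0.075, 0]}, {"gripper": 1, "linear": [0, 0, -0.06], "delta_rot": [-0.003, 0.075, 0]}]'

```text
clock: 5.55
position: [0.4456, 0.0743, 0.0971]
ee_rot: [0.001, 0.999, 0.02, -0.039]
contact_force: [0.9, -0.5, -1.1]
width: 0.0219
gripper_force: 98.5
```

```bash
cat >> h.py <<'E'
def rep():
    s=get_state();q=s['ee_rot'];M=R.from_quat([q[1],q[2],q[3],q[0]]).as_matrix()
    X,Z=M[:,0],-M[:,2];print('t',s['clock'],'p',s['position'].round(4),'yaw',np.degrees(np.arctan2(X[1],X[0])).round(2),'pitch',np.degrees(-np.arcsin(X[2])).round(2),'roll',np.degrees(np.arcsin(-M[2,1])).round(2),'F',s['contact_force'].round(1),'M',s['moment'].round(3),'q',s['qpos'].round(2))
E
python3 - <<'E'
from h import *
rep();d=grab('side');cv2.imwrite('pics/s2.png',cv2.resize(d['pixels'][150:350,130:400],None,fx=2.9,fy=2.9));np.save('pics/s2.npy',d,allow_pickle=True)
E
```

```text
t 5.55 p [0.4456 0.0743 0.0971] yaw 2.26 pitch 4.46 roll 0.0 F [ 0.9 -0.5 -1.1] M [ 0.041  0.03  -0.041] q [ 0.01  0.26  1.91 -0.    1.06  1.55]
```

View pics/s2.png

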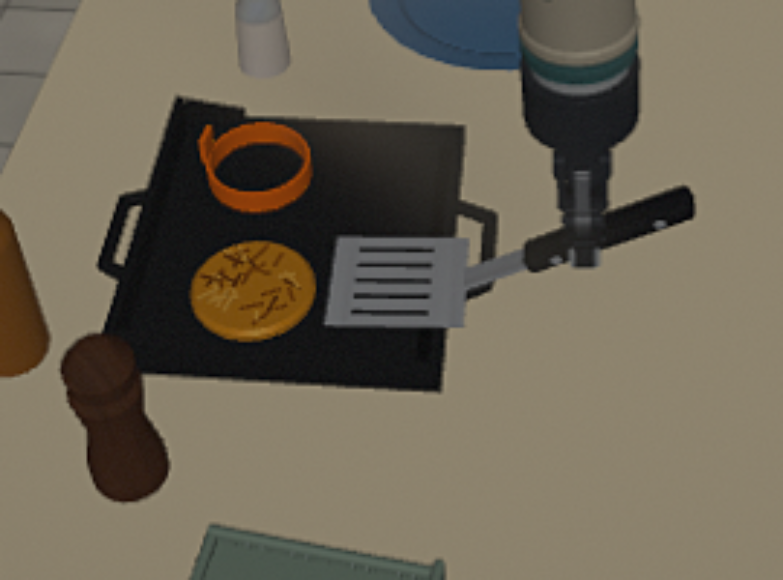

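The side view shows the blade level across, its front corners at crop (337,237) and (326,326), lined up with the hash brown at (253,290) and clear of the egg ring.

```bash
python3 - <<'E'
from h import *
d=np.load('pics/s2.npy',allow_pickle=True).item()
c=lambda x,y:(130+x/2.9,150+y/2.9)
for z in(.04,.047,.054):
    P=onz(d,[c(337,237),c(326,326)],z);print(z,P.mean(0).round(4),np.linalg.norm(P[0]-P[1]))
print('rear',onz(d,[c(468,239),c(465,327)],.057).mean(0))
c0=c(253,288);print('hb',onz(d,[c0],.036))
E
```

```text
0.04 [0.6309 0.0729 0.04  ] 0.08821456942514257
0.047 [0.6295 0.0788 0.047 ] 0.08744190410842163
0.054 [0.628  0.0847 0.054 ] 0.0866692387917007
rear [0.52854567 0.07890344 0.057     ]
hb [[0.6897647  0.08319092 0.036     ]]
```

Call:
send_rows --increments '[{"gripper": 1, "linear": [0, 0, -0.01], "delta_rot": [0, 0, 0]}, {"gripper": 1, "linear": [0, 0, -0.018], "delta_rot": [0, 0, 0]}, {"gripper": 1, "linear": [0, 0, -0.018], "delta_rot": [0, 0, 0]}]'

```text
clock: 5.9
position: [0.4454, 0.0733, 0.0792]
ee_rot: [0.001, 0.999, 0.019, -0.038]
contact_force: [-1.0, -0.2, -1.9]
width: 0.022
gripper_force: 98.6
```

```bash
python3 -c "
from h import *
rep()"
```

```text
t 5.9 p [0.4454 0.0733 0.0792] yaw 2.17 pitch 4.39 roll -0.01 F [-1.  -0.2 -1.9] M [-0.059  0.092 -0.014] q [ 0.01  0.28  1.93 -0.    1.01  1.54]
```

Tip estimate fits (0.6295, 0.079). I'm now easing down in small steps until contact shows in My.

Call:
send_rows --increments '[{"gripper": 1, "linear": [0, 0, -0.003], "delta_rot": [0, 0, 0]}, {"gripper": 1, "linear": [0, 0, -0.004], "delta_rot": [0, 0, 0]}, {"gripper": 1, "linear": [0, 0, -0.004], "delta_rot": [0, 0, 0]}]'

```text
clock: 6.2
position: [0.4464, 0.0731, 0.0758]
ee_rot: [0.001, 0.999, 0.019, -0.037]
contact_force: [0.7, 1.0, -1.4]
width: 0.0221
gripper_force: 98.6
```

```bash
python3 -c "
from h import *
rep()"
```

```text
t 6.2 p [0.4464 0.0731 0.0758] yaw 2.16 pitch 4.29 roll -0.01 F [ 0.7  1.  -1.4] M [-0.024  0.061  0.02 ] q [ 0.01  0.28  1.94 -0.    1.    1.54]
```

Call:
send_rows --increments '[{"gripper": 1, "linear": [0, 0, -0.0015], "delta_rot": [0, 0, 0]}, {"gripper": 1, "linear": [0, 0, -0.002], "delta_rot": [0, 0, 0]}, {"gripper": 1, "linear": [0, 0, -0.002], "delta_rot": [0, 0, 0]}]'

```text
clock: 6.5
position: [0.4463, 0.0732, 0.0737]
ee_rot: [0.001, 0.999, 0.019, -0.038]
contact_force: [-0.9, -0.9, -0.8]
width: 0.0216
gripper_force: 98.6
```

```bash
python3 -c "
from h import *
rep()"
```

```text
t 6.5 p [0.4463 0.0732 0.0737] yaw 2.16 pitch 4.31 roll -0.02 F [-0.9 -0.9 -0.8] M [-0.036  0.068 -0.029] q [ 0.01  0.28  1.94 -0.    0.99  1.54]
```

Call:
send_rows --increments '[{"gripper": 1, "linear": [0, 0, -0.0015], "delta_rot": [0, 0, 0]}, {"gripper": 1, "linear": [0, 0, -0.002], "delta_rot": [0, 0, 0]}, {"gripper": 1, "linear": [0, 0, -0.002], "delta_rot": [0, 0, 0]}]'

```text
clock: 6.8
position: [0.4463, 0.0732, 0.0717]
ee_rot: [0.001, 0.999, 0.019, -0.038]
contact_force: [-0.1, 0.2, -1.7]
width: 0.022
gripper_force: 98.6
```

```bash
python3 -c "
from h import *
rep()"
```

```text
t 6.8 p [0.4463 0.0732 0.0717] yaw 2.17 pitch 4.31 roll -0.01 F [-0.1  0.2 -1.7] M [ 0.005  0.048 -0.053] q [ 0.01  0.29  1.94 -0.    0.99  1.55]
```

Call:
send_rows --increments '[{"gripper": 1, "linear": [0, 0, -0.0015], "delta_rot": [0, 0, 0]}, {"gripper": 1, "linear": [0, 0, -0.002], "delta_rot": [0, 0, 0]}, {"gripper": 1, "linear": [0, 0, -0.002], "delta_rot": [0, 0, 0]}]'

```text
clock: 7.1
position: [0.4463, 0.0732, 0.0696]
ee_rot: [0.001, 0.999, 0.019, -0.038]
contact_force: [-0.2, -0.1, -1.8]
width: 0.022
gripper_force: 98.6
```

```bash
python3 -c "
from h import *
rep()"
```

```text
t 7.1 p [0.4463 0.0732 0.0696] yaw 2.16 pitch 4.32 roll -0.01 F [-0.2 -0.1 -1.8] M [-0.001  0.057 -0.004] q [ 0.01  0.29  1.94 -0.    0.98  1.55]
```

Call:
send_rows --increments '[{"gripper": 1, "linear": [0, 0, -0.0015], "delta_rot": [0, 0, 0]}, {"gripper": 1, "linear": [0, 0, -0.002], "delta_rot": [0, 0, 0]}, {"gripper": 1, "linear": [0, 0, -0.002], "delta_rot": [0, 0, 0]}]'

```text
clock: 7.4
position: [0.4463, 0.0732, 0.0677]
ee_rot: [0.001, 0.999, 0.019, -0.038]
contact_force: [-0.0, -0.5, -1.5]
width: 0.0223
gripper_force: 98.6
```

```bash
python3 -c "
from h import *
rep()"
```

```text
t 7.4 p [0.4463 0.0732 0.0677] yaw 2.16 pitch 4.31 roll -0.02 F [-0.  -0.5 -1.5] M [-0.01   0.044 -0.025] q [ 0.01  0.29  1.95 -0.    0.98  1.55]
```

Call:
send_rows --increments '[{"gripper": 1, "linear": [0, 0, -0.0015], "delta_rot": [0, 0, 0]}, {"gripper": 1, "linear": [0, 0, -0.0015], "delta_rot": [0, 0, 0]}, {"gripper": 1, "linear": [0, 0, -0.0015], "delta_rot": [0, 0, 0]}]'

```text
clock: 7.7
position: [0.4465, 0.0732, 0.0664]
ee_rot: [0.001, 0.999, 0.019, -0.037]
contact_force: [-0.6, 0.3, 0.0]
width: 0.022
gripper_force: 99.0
```

```bash
python3 -c "
from h import *
rep()"
```

```text
t 7.7 p [0.4465 0.0732 0.0664] yaw 2.16 pitch 4.28 roll -0.01 F [-0.6  0.3  0. ] M [0.014 0.007 0.02 ] q [ 0.01  0.29  1.95 -0.    0.97  1.55]
```

Call:
send_rows --increments '[{"gripper": 1, "linear": [0, 0, -0.0015], "delta_rot": [0, 0, 0]}, {"gripper": 1, "linear": [0, 0, -0.0015], "delta_rot": [0, 0, 0]}, {"gripper": 1, "linear": [0, 0, -0.0015], "delta_rot": [0, 0, 0]}]'

```text
clock: 8.0
position: [0.4463, 0.0732, 0.0653]
ee_rot: [0.001, 0.999, 0.019, -0.037]
contact_force: [-2.9, -0.1, 5.9]
width: 0.0215
gripper_force: 99.4
```

```bash
python3 -c "
from h import *
rep()"
```

```text
t 8.0 p [0.4463 0.0732 0.0653] yaw 2.17 pitch 4.29 roll -0.02 F [-2.9 -0.1  5.9] M [0.082 0.024 0.021] q [ 0.01  0.3   1.95 -0.    0.97  1.55]
```

Call:
send_rows --increments '[{"gripper": 1, "linear": [0, 0, 0], "delta_rot": [0, 0, 0]}, {"gripper": 1, "linear": [0, 0, 0], "delta_rot": [0, 0, 0]}]'

```text
clock: 8.2
position: [0.4463, 0.0732, 0.0653]
ee_rot: [0.001, 0.999, 0.019, -0.037]
contact_force: [-2.1, 0.3, 5.5]
width: 0.022
gripper_force: 99.4
```

```bash
python3 - <<'E'
from h import *
rep()
for n in('wrist','side'):
    d=grab(n);np.save(f'pics/{n}3.npy',d,allow_pickle=True)
a=np.load('pics/wrist3.npy',allow_pickle=True).item()['pixels'];b=np.load('pics/side3.npy',allow_pickle=True).item()['pixels']
im=np.hstack([cv2.resize(a,(400,300)),cv2.resize(b[190:310,150:310],(400,300))]);cv2.imwrite('pics/c3.png',im);rep()
E
```

```text
t 8.2 p [0.4463 0.0732 0.0653] yaw 2.17 pitch 4.28 roll -0.02 F [-2.1  0.3  5.5] M [0.176 0.082 0.022] q [ 0.01  0.3   1.95 -0.    0.97  1.55]
t 8.3 p [0.4463 0.0732 0.0653] yaw 2.17 pitch 4.28 roll -0.02 F [-2.7 -0.   5.2] M [0.129 0.018 0.001] q [ 0.01  0.3   1.95 -0.    0.97  1.55]
```

View pics/c3.png

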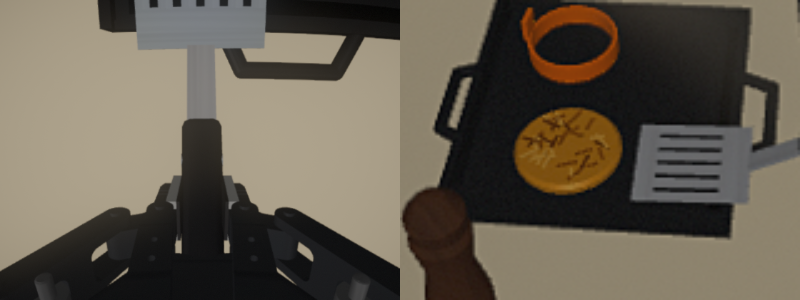

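The left half (wrist) shows the blade's rear edge at row 48, hanging just over the griddle's front lip. The right half (side) shows the blade front at (635-640,125-200), a small gap short of the hash brown. The contact may be on the lip, so I'm raising, pitching more nose-down and re-approaching.

Call:
send_rows --increments '[{"gripper": 1, "linear": [0.0, 0, 0.01], "delta_rot": [0, 0, 0]}, {"gripper": 1, "linear": [0.003, 0, 0.02], "delta_rot": [-0.0025, 0.065, 0]}, {"gripper": 1, "linear": [0.003, 0, 0.017], "delta_rot": [-0.0025, 0.065, 0]}, {"gripper": 1, "linear": [0.003, 0, 0.017], "delta_rot": [-0.0025, 0.065, 0]}]'

```text
clock: 8.7
position: [0.4494, 0.0732, 0.0813]
ee_rot: [0.001, 0.997, 0.019, -0.07]
contact_force: [-0.1, 0.3, -2.2]
width: 0.0224
gripper_force: 98.7
```

```bash
python3 -c "
from h import *
rep()"
```

```text
t 8.7 p [0.4494 0.0732 0.0813] yaw 2.16 pitch 8.01 roll -0.02 F [-0.1  0.3 -2.2] M [ 0.021  0.055 -0.001] q [ 0.01  0.31  1.88 -0.    1.09  1.55]
```

Call:
send_rows --increments '[{"gripper": 1, "linear": [0, 0, -0.0015], "delta_rot": [0, 0, 0]}, {"gripper": 1, "linear": [0, 0, -0.0025], "delta_rot": [0, 0, 0]}, {"gripper": 1, "linear": [0, 0, -0.0025], "delta_rot": [0, 0, 0]}]'

```text
clock: 9.0
position: [0.4485, 0.0732, 0.0788]
ee_rot: [0.001, 0.997, 0.019, -0.071]
contact_force: [-0.7, -0.4, -1.4]
width: 0.0217
gripper_force: 98.7
```

```bash
python3 -c "
from h import *
rep()"
```

```text
t 9.0 p [0.4485 0.0732 0.0788] yaw 2.17 pitch 8.09 roll -0.01 F [-0.7 -0.4 -1.4] M [-0.046 -0.002  0.05 ] q [ 0.01  0.31  1.88 -0.    1.09  1.55]
```

Call:
send_rows --increments '[{"gripper": 1, "linear": [0, 0, -0.001], "delta_rot": [0, 0, 0]}, {"gripper": 1, "linear": [0, 0, -0.0015], "delta_rot": [0, 0, 0]}, {"gripper": 1, "linear": [0, 0, -0.0015], "delta_rot": [0, 0, 0]}]'

```text
clock: 9.3
position: [0.4493, 0.0732, 0.0777]
ee_rot: [0.001, 0.997, 0.019, -0.07]
contact_force: [0.2, 0.4, -1.8]
width: 0.022
gripper_force: 98.7
```

```bash
python3 -c "
from h import *
rep()"
```

```text
t 9.3 p [0.4493 0.0732 0.0777] yaw 2.16 pitch 8.03 roll -0.02 F [ 0.2  0.4 -1.8] M [0.001 0.011 0.028] q [ 0.01  0.32  1.88 -0.    1.08  1.55]
```

Call:
send_rows --increments '[{"gripper": 1, "linear": [0, 0, -0.0015], "delta_rot": [0, 0, 0]}, {"gripper": 1, "linear": [0, 0, -0.0015], "delta_rot": [0, 0, 0]}, {"gripper": 1, "linear": [0, 0, -0.0015], "delta_rot": [0, 0, 0]}]'

```text
clock: 9.6
position: [0.4495, 0.0732, 0.0764]
ee_rot: [0.001, 0.997, 0.019, -0.07]
contact_force: [-0.3, -0.1, 0.1]
width: 0.022
gripper_force: 98.6
```

Call:
send_rows --increments '[{"gripper": 1, "linear": [0, 0, -0.001], "delta_rot": [0, 0, 0]}, {"gripper": 1, "linear": [0, 0, -0.001], "delta_rot": [0, 0, 0]}, {"gripper": 1, "linear": [0, 0, -0.001], "delta_rot": [0, 0, 0]}]'

```text
clock: 9.9
position: [0.4494, 0.0732, 0.0754]
ee_rot: [0.001, 0.997, 0.019, -0.07]
contact_force: [-2.1, 0.6, 1.3]
width: 0.0222
gripper_force: 98.7
```

```bash
python3 -c "
from h import *
rep()"
```

```text
t 9.9 p [0.4494 0.0732 0.0754] yaw 2.16 pitch 8.01 roll -0.02 F [-2.1  0.6  1.3] M [ 0.016 -0.239  0.023] q [ 0.01  0.32  1.89 -0.    1.08  1.55]
```

Now My shows contact at the tip (about 3 N). I'm sliding forward along the griddle at 60 mm/s.

Call:
send_rows --increments '[{"gripper": 1, "linear": [0.006, 0.0002, 0], "delta_rot": [0, 0, 0]}, {"gripper": 1, "linear": [0.012, 0.0005, 0], "delta_rot": [0, 0, 0]}, {"gripper": 1, "linear": [0.018, 0.0007, 0], "delta_rot": [0, 0, 0]}, {"gripper": 1, "linear": [0.024, 0.0009, 0], "delta_rot": [0, 0, 0]}, {"gripper": 1, "linear": [0.03, 0.0011, 0], "delta_rot": [0, 0, 0]}, {"gripper": 1, "linear": [0.035, 0.0013, 0], "delta_rot": [0, 0, 0]}, {"gripper": 1, "linear": [0.04, 0.0015, 0], "delta_rot": [0, 0, 0]}, {"gripper": 1, "linear": [0.045, 0.0017, 0], "delta_rot": [0, 0, 0]}]'

```text
clock: 10.7
position: [0.4946, 0.0749, 0.0752]
ee_rot: [0.001, 0.997, 0.019, -0.07]
contact_force: [-3.1, 0.2, 2.1]
width: 0.0217
gripper_force: 98.8
```

```bash
python3 - <<'E'
from h import *
rep()
d=grab('side');np.save('pics/side4.npy',d,allow_pickle=True)
b=d['pixels'];hsv=cv2.cvtColor(b,cv2.COLOR_BGR2HSV)
from m import big,circ
c=big((hsv[...,0]<28)&(hsv[...,1]>150)&(hsv[...,2]>60),d,(170,230,260,280));print(c.min(0),c.max(0),circ(onz(d,c,.036)),onz(d,c,.036)[:,:2].min(0),onz(d,c,.036)[:,:2].max(0))
E
```

```text
t 10.7 p [0.4946 0.0749 0.0752] yaw 2.17 pitch 8.05 roll -0.02 F [-3.1  0.2  2.1] M [ 0.057 -0.045  0.064] q [ 0.01  0.38  1.79 -0.    1.12  1.55]
[183. 233.] [225. 266.] (array([0.71923718, 0.08526679]), np.float64(0.04766458292456479)) [0.67239226 0.03685321] [0.7670753 0.1338394]
```

Call:
send_rows --increments '[{"gripper": 1, "linear": [0.005, 0.0002, 0], "delta_rot": [0, 0, 0]}, {"gripper": 1, "linear": [0.01, 0.0004, 0], "delta_rot": [0, 0, 0]}, {"gripper": 1, "linear": [0.014, 0.0005, 0], "delta_rot": [0, 0, 0]}, {"gripper": 1, "linear": [0.018, 0.0007, 0], "delta_rot": [0, 0, 0]}, {"gripper": 1, "linear": [0.022, 0.0008, 0], "delta_rot": [0, 0, 0]}, {"gripper": 1, "linear": [0.026, 0.001, 0], "delta_rot": [0, 0, 0]}, {"gripper": 1, "linear": [0.03, 0.0011, 0], "delta_rot": [0, 0, 0]}, {"gripper": 1, "linear": [0.034, 0.0013, 0], "delta_rot": [0, 0, 0]}]'

```text
clock: 11.55
position: [0.5288, 0.0762, 0.0753]
ee_rot: [0.001, 0.997, 0.019, -0.07]
contact_force: [-3.0, -0.4, 2.8]
width: 0.0224
gripper_force: 98.9
```

```bash
cat > v.py <<'E'
from h import *
from m import big,circ
def look(n,save=None,z=.036,roi=(165,215,280,290)):
    rep();d=grab('side');np.save(f'pics/side{n}.npy',d,allow_pickle=True)
    hsv=cv2.cvtColor(d['pixels'],cv2.COLOR_BGR2HSV)
    c=big((hsv[...,0]<28)&(hsv[...,1]>150)&(hsv[...,2]>60),d,roi);P=onz(d,c,z)[:,:2];print(c.min(0),c.max(0),circ(P),P.min(0),P.max(0))
E
python3 -c "
from v import *
look(5)"
```

```text
t 11.55 p [0.5288 0.0762 0.0753] yaw 2.16 pitch 8.02 roll -0.02 F [-3.  -0.4  2.8] M [ 0.058 -0.063  0.028] q [ 0.02  0.42  1.71 -0.    1.15  1.55]
[176. 232.] [218. 266.] (array([0.73410603, 0.08527368]), np.float64(0.04754308040795602)) [0.68656712 0.03567007] [0.78126874 0.13477136]
```

Call:
send_rows --increments '[{"gripper": 1, "linear": [0.005, 0.0002, 0], "delta_rot": [0, 0, 0]}, {"gripper": 1, "linear": [0.01, 0.0004, 0], "delta_rot": [0, 0, 0]}, {"gripper": 1, "linear": [0.015, 0.0006, 0], "delta_rot": [0, 0, 0]}, {"gripper": 1, "linear": [0.02, 0.0008, 0], "delta_rot": [0, 0, 0]}, {"gripper": 1, "linear": [0.025, 0.001, 0], "delta_rot": [0, 0, 0]}, {"gripper": 1, "linear": [0.03, 0.0011, 0], "delta_rot": [0, 0, 0]}, {"gripper": 1, "linear": [0.035, 0.0013, 0], "delta_rot": [0, 0, 0]}, {"gripper": 1, "linear": [0.04, 0.0015, 0], "delta_rot": [0, 0, 0]}]'

```text
clock: 12.4
position: [0.5688, 0.0777, 0.0752]
ee_rot: [0.001, 0.997, 0.019, -0.07]
contact_force: [-3.2, 0.8, 2.6]
width: 0.022
gripper_force: 98.8
```

```bash
python3 -c "
from v import *
look(6)"
```

```text
t 12.4 p [0.5688 0.0777 0.0752] yaw 2.16 pitch 8.03 roll -0.02 F [-3.2  0.8  2.6] M [ 0.054 -0.11   0.02 ] q [ 0.02  0.47  1.62 -0.    1.19  1.55]
[176. 232.] [218. 265.] (array([0.73451697, 0.08345241]), np.float64(0.04693552089683706)) [0.68827875 0.03498338] [0.78051307 0.13210384]
```

Call:
send_rows --increments '[{"gripper": 1, "linear": [0.005, 0.0002, 0], "delta_rot": [0, 0, 0]}, {"gripper": 1, "linear": [0.01, 0.0004, 0], "delta_rot": [0, 0, 0]}, {"gripper": 1, "linear": [0.015, 0.0006, 0], "delta_rot": [0, 0, 0]}, {"gripper": 1, "linear": [0.019, 0.0007, 0], "delta_rot": [0, 0, 0]}, {"gripper": 1, "linear": [0.022, 0.0008, 0], "delta_rot": [0, 0, 0]}, {"gripper": 1, "linear": [0.023, 0.0009, 0], "delta_rot": [0, 0, 0]}]'

```text
clock: 13.05
position: [0.5917, 0.0786, 0.0752]
ee_rot: [0.002, 0.997, 0.019, -0.07]
contact_force: [-3.0, -1.3, 2.8]
width: 0.0223
gripper_force: 98.8
```

```bash
python3 -c "
from v import *
look(7)
b=np.load('pics/side7.npy',allow_pickle=True).item()['pixels'];cv2.imwrite('pics/c7.png',cv2.resize(b[185:315,150:330],None,fx=4,fy=4,interpolation=cv2.INTER_CUBIC))"
```

```text
t 13.05 p [0.5917 0.0786 0.0752] yaw 2.16 pitch 8.03 roll -0.02 F [-3.  -1.3  2.8] M [ 0.061  0.121 -0.001] q [ 0.02  0.5   1.57 -0.    1.22  1.55]
[176. 231.] [218. 264.] (array([0.73512054, 0.08158132]), np.float64(0.04703534676593861)) [0.68827875 0.03241832] [0.78126874 0.13012902]
```

View pics/c7.png

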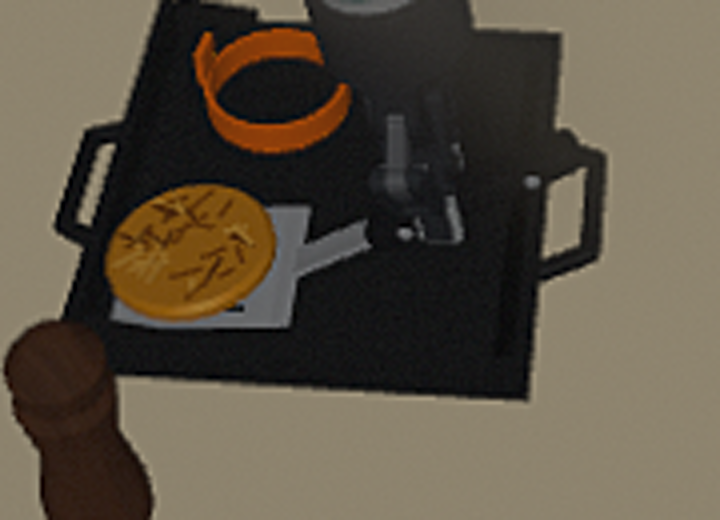

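The side crop shows the hash brown, at about (190,250), lying on the blade. Only the blade's rear strip and near edge show, and the ring is untouched. I'm lifting gently, nose up.

Call:
send_rows --increments '[{"gripper": 1, "linear": [-0.001, 0, 0.0], "delta_rot": [0.0005, -0.015, 0]}, {"gripper": 1, "linear": [-0.003, 0, 0.001], "delta_rot": [0.001, -0.035, 0]}, {"gripper": 1, "linear": [-0.005, 0, 0.002], "delta_rot": [0.002, -0.06, 0]}, {"gripper": 1, "linear": [-0.007, 0, 0.004], "delta_rot": [0.003, -0.09, 0]}, {"gripper": 1, "linear": [-0.01, 0, 0.007], "delta_rot": [0.004, -0.12, 0]}, {"gripper": 1, "linear": [-0.013, 0, 0.011], "delta_rot": [0.006, -0.15, 0]}, {"gripper": 1, "linear": [-0.016, 0, 0.015], "delta_rot": [0.007, -0.18, 0]}, {"gripper": 1, "linear": [-0.019, 0, 0.019], "delta_rot": [0.008, -0.205, 0]}]'

```text
clock: 13.9
position: [0.571, 0.0786, 0.0939]
ee_rot: [-0.001, 0.999, 0.019, 0.033]
contact_force: [0.5, -0.2, -2.6]
width: 0.022
gripper_force: 98.6
```

Call:
send_rows --increments '[{"gripper": 1, "linear": [-0.004, 0, 0.006], "delta_rot": [0, 0, 0]}, {"gripper": 1, "linear": [-0.008, 0, 0.014], "delta_rot": [0, 0, 0]}, {"gripper": 1, "linear": [-0.013, 0, 0.024], "delta_rot": [0, 0, 0]}, {"gripper": 1, "linear": [-0.018, 0, 0.034], "delta_rot": [0, 0, 0]}, {"gripper": 1, "linear": [-0.023, 0, 0.044], "delta_rot": [0, 0, 0]}, {"gripper": 1, "linear": [-0.027, 0, 0.052], "delta_rot": [0, 0, 0]}, {"gripper": 1, "linear": [-0.03, 0, 0.058], "delta_rot": [0, 0, 0]}, {"gripper": 1, "linear": [-0.03, 0, 0.06], "delta_rot": [0, 0, 0]}]'

```text
clock: 14.7
position: [0.5423, 0.0786, 0.1552]
ee_rot: [-0.001, 0.999, 0.019, 0.033]
contact_force: [0.5, 0.0, -3.0]
width: 0.0222
gripper_force: 98.5
```

```bash
python3 -c "
from v import *
look(8,z=.15,roi=(165,170,300,270))
b=np.load('pics/side8.npy',allow_pickle=True).item()['pixels'];c=grab('scene')['pixels']
cv2.imwrite('pics/c8.png',np.hstack([cv2.resize(b[150:290,150:330],(400,311)),cv2.resize(c[180:320,160:340],(400,311))]))"
```

```text
t 14.7 p [0.5423 0.0786 0.1552] yaw 2.17 pitch -3.79 roll -0.0 F [ 0.5  0.  -3. ] M [ 0.019  0.302 -0.029] q [0.02 0.26 1.73 0.   1.08 1.55]
[188. 192.] [236. 232.] (array([0.68693984, 0.07917354]), np.float64(0.05311797862227653)) [0.64068842 0.02051477] [0.73731238 0.13657567]
```

View pics/c8.png

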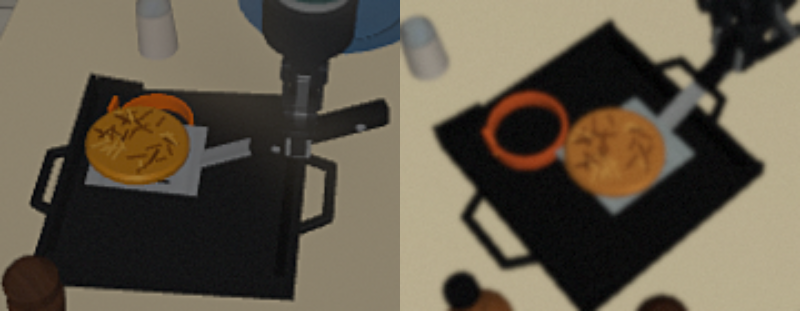

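The pictures show the hash brown riding on the blade, well clear of the griddle (side crop (137,145), scene crop (615,152)). It sits slightly forward and about 5 mm to the -y side, and the ring is in place. Now I refine the plate position.

```bash
python3 - <<'E'
from m import *
for n,roi in(('scene',(150,95,275,195)),('side',(235,100,365,190))):
    d=np.load(f'pics/{n}0.npy',allow_pickle=True).item();hsv=cv2.cvtColor(d['pixels'],cv2.COLOR_BGR2HSV).astype(int);H,S,V=hsv[...,0],hsv[...,1],hsv[...,2]
    for s in(40,60,90):
        c=big((H>85)&(H<130)&(S>s),d,roi);P=onz(d,c,.018);print(n,s,c.min(0),c.max(0),circ(P),P.min(0)[:2],P.max(0)[:2])
d=grab('side');hsv=cv2.cvtColor(d['pixels'],cv2.COLOR_BGR2HSV).astype(int)
r=d['pixels'];print([tuple(hsv[146,x]) for x in (250,254,258,262,340,344,348)],[tuple(hsv[y,301]) for y in(118,121,124,168,171,174)])
E
```

```text
scene 40 [171. 116.] [254. 176.] (array([ 0.54360596, -0.32795339]), np.float64(0.11971242451333627)) [ 0.42328324 -0.44891575] [ 0.66405964 -0.20755676]
scene 60 [171. 116.] [254. 176.] (array([ 0.54355086, -0.32779723]), np.float64(0.11892857717736063)) [ 0.42349772 -0.4471417 ] [ 0.66381558 -0.20755676]
scene 90 [172. 117.] [254. 175.] (array([ 0.54342815, -0.32757881]), np.float64(0.1173550963329968)) [ 0.42413616 -0.44523414] [ 0.66188457 -0.20874348]
side 40 [257. 120.] [345. 173.] (array([ 0.54032918, -0.3291255 ]), np.float64(0.12137616136159729)) [ 0.41768402 -0.45192909] [ 0.66366514 -0.20700108]
side 60 [257. 120.] [345. 173.] (array([ 0.54008466, -0.32907598]), np.float64(0.1209847472861596)) [ 0.4177479  -0.45192909] [ 0.6629834  -0.20724455]
side 90 [260. 120.] [345. 173.] (array([ 0.5300362 , -0.32778506]), np.float64(0.11359743809528738)) [ 0.4177479  -0.45165146] [ 0.64631682 -0.20724455]
[(np.int64(21), np.int64(56), np.int64(137)), (np.int64(20), np.int64(57), np.int64(138)), (np.int64(106), np.int64(79), np.int64(90)), (np.int64(106), np.int64(78), np.int64(88)), (np.int64(105), np.int64(122), np.int64(88)), (np.int64(105), np.int64(145), np.int64(86)), (np.int64(21), np.int64(58), np.int64(140))] [(np.int64(18), np.int64(47), np.int64(98)), (np.int64(23), np.int64(43), np.int64(96)), (np.int64(19), np.int64(45), np.int64(97)), (np.int64(120), np.int64(25), np.int64(31)), (np.int64(128), np.int64(31), np.int64(33)), (np.int64(114), np.int64(53), np.int64(24))]
```

Call:
send_rows --increments '[{"gripper": 1, "linear": [-0.0007, -0.0017, 0], "delta_rot": [0, 0, -0.003]}, {"gripper": 1, "linear": [-0.0025, -0.0064, 0], "delta_rot": [0, 0, -0.0114]}, {"gripper": 1, "linear": [-0.0055, -0.0139, 0], "delta_rot": [0, 0, -0.0249]}, {"gripper": 1, "linear": [-0.0096, -0.024, 0], "delta_rot": [0, 0, -0.0429]}, {"gripper": 1, "linear": [-0.0145, -0.0363, 0], "delta_rot": [0, 0, -0.0649]}, {"gripper": 1, "linear": [-0.0202, -0.0506, 0], "delta_rot": [0, 0, -0.0905]}, {"gripper": 1, "linear": [-0.0266, -0.0667, 0], "delta_rot": [0, 0, -0.1193]}, {"gripper": 1, "linear": [-0.0334, -0.084, 0], "delta_rot": [0, 0, -0.1501]}]'

```text
clock: 15.65
position: [0.5082, -0.0069, 0.1543]
ee_rot: [0.002, 0.998, -0.057, 0.032]
contact_force: [-0.1, -0.1, -2.4]
width: 0.0218
gripper_force: 98.6
```

Call:
send_rows --increments '[{"gripper": 1, "linear": [-0.0074, -0.0185, 0], "delta_rot": [0, 0, -0.0331]}, {"gripper": 1, "linear": [-0.0151, -0.0379, 0], "delta_rot": [0, 0, -0.0677]}, {"gripper": 1, "linear": [-0.023, -0.0578, 0], "delta_rot": [0, 0, -0.1033]}, {"gripper": 1, "linear": [-0.0311, -0.078, 0], "delta_rot": [0, 0, -0.1394]}, {"gripper": 1, "linear": [-0.0391, -0.0982, 0], "delta_rot": [0, 0, -0.1754]}, {"gripper": 1, "linear": [-0.047, -0.1181, 0], "delta_rot": [0, 0, -0.211]}, {"gripper": 1, "linear": [-0.0547, -0.1375, 0], "delta_rot": [0, 0, -0.2457]}, {"gripper": 1, "linear": [-0.0621, -0.156, 0], "delta_rot": [0, 0, -0.2787]}]'

```text
clock: 16.45
position: [0.4456, -0.163, 0.1544]
ee_rot: [0.007, 0.98, -0.196, 0.032]
contact_force: [0.2, -0.2, -2.5]
width: 0.022
gripper_force: 98.7
```

Call:
send_rows --increments '[{"gripper": 1, "linear": [-0.0069, -0.0173, 0], "delta_rot": [0, 0, -0.0309]}, {"gripper": 1, "linear": [-0.0133, -0.0334, 0], "delta_rot": [0, 0, -0.0597]}, {"gripper": 1, "linear": [-0.019, -0.0477, 0], "delta_rot": [0, 0, -0.0852]}, {"gripper": 1, "linear": [-0.0239, -0.06, 0], "delta_rot": [0, 0, -0.1072]}, {"gripper": 1, "linear": [-0.0279, -0.0701, 0], "delta_rot": [0, 0, -0.1252]}, {"gripper": 1, "linear": [-0.0309, -0.0776, 0], "delta_rot": [0, 0, -0.1387]}, {"gripper": 1, "linear": [-0.0328, -0.0824, 0], "delta_rot": [0, 0, -0.1472]}, {"gripper": 1, "linear": [-0.0334, -0.084, 0], "delta_rot": [0, 0, -0.1501]}]'

```text
clock: 17.25
position: [0.4133, -0.2457, 0.1542]
ee_rot: [0.009, 0.963, -0.268, 0.031]
contact_force: [0.3, 0.3, -3.1]
width: 0.022
gripper_force: 98.5
```

```bash
cat > w.py <<'E'
from h import *
from m import big,circ
# patty in scene + side near the plate, rays onto height z; blade centre from TCP
def look2(n,z):
    rep()
    for nm,roi in(('side',(240,60,370,200)),('scene',(150,60,290,200))):
        d=grab(nm);np.save(f'pics/{nm}{n}.npy',d,allow_pickle=True);hsv=cv2.cvtColor(d['pixels'],cv2.COLOR_BGR2HSV)
        try:
            c=big((hsv[...,0]<28)&(hsv[...,1]>(150 if nm=='side' else 110))&(hsv[...,2]>60),d,roi);P=onz(d,c,z)[:,:2];(ce,r)=circ(P)
            print(nm,'area',cv2.contourArea(c.astype(np.float32)),'bb',c.min(0),c.max(0),'c',ce.round(4),'r',r.round(4),P.min(0).round(3),P.max(0).round(3))
        except Exception as e: print(nm,e)
E
python3 -c "
from w import *
look2(9,.150)"
```

```text
t 17.25 p [ 0.4133 -0.2457  0.1542] yaw -31.05 pitch -3.72 roll 0.01 F [ 0.3  0.3 -3.1] M [ 0.224  0.298 -0.019] q [-0.69  0.16  1.87  0.01  1.05  1.42]
side area 638.5 bb [275.  97.] [320. 120.] c [ 0.5417 -0.3125] r 0.0517 [ 0.491 -0.366] [ 0.608 -0.257]
scene area 4401.5 bb [150.  60.] [251. 124.] c [ 0.5112 -0.4237] r 0.1307 [ 0.328 -0.579] [ 0.683 -0.265]
```

```bash
python3 - <<'E'
from m import *
for nm in('side','scene'):
    d=np.load(f'pics/{nm}9.npy',allow_pickle=True).item();hsv=cv2.cvtColor(d['pixels'],cv2.COLOR_BGR2HSV)
    u=proj(d,[(.536,-.32,.148)])[0].round().astype(int);print(nm,u)
    roi=(u[0]-40,u[1]-35,u[0]+40,u[1]+35)
    for s,v in((150,60),(150,35),(110,35),(130,80)):
        c=big((hsv[...,0]<28)&(hsv[...,1]>s)&(hsv[...,2]>v),d,roi);h=cv2.convexHull(c.astype(np.float32))[:,0];e=cv2.fitEllipse(h)
        print(s,v,cv2.contourArea(c.astype(np.float32)),c.min(0),c.max(0),onz(d,[e[0]],.15),circ(onz(d,h,.15)))
E
```

```text
side [303 107]
150 60 638.5 [275.  97.] [320. 120.] [[ 0.54612586 -0.31112988  0.15      ]] (array([ 0.54645974, -0.31200723]), np.float64(0.055757994890324854))
150 35 638.5 [275.  97.] [320. 120.] [[ 0.54612586 -0.31112988  0.15      ]] (array([ 0.54645974, -0.31200723]), np.float64(0.055757994890324854))
110 35 2693.5 [274.  72.] [342. 120.] [[ 0.52889415 -0.4119743   0.15      ]] (array([ 0.53208262, -0.39763752]), np.float64(0.12949496481400222))
130 80 701.5 [275.  89.] [338. 120.] [[ 0.53368773 -0.32225551  0.15      ]] (array([ 0.53081632, -0.33584068]), np.float64(0.0783339449871661))
scene [210 110]
150 60 632.0 [191. 100.] [225. 124.] [[ 0.54596851 -0.31493031  0.15      ]] (array([ 0.54506523, -0.3158094 ]), np.float64(0.046295368214246534))
150 35 632.0 [191. 100.] [225. 124.] [[ 0.54596851 -0.31493031  0.15      ]] (array([ 0.54506523, -0.3158094 ]), np.float64(0.046295368214246534))
110 35 1950.5 [170.  75.] [248. 124.] [[ 0.50028223 -0.3917856   0.15      ]] (array([ 0.50157382, -0.38710682]), np.float64(0.12802900363177355))
130 80 681.0 [191.  95.] [225. 124.] [[ 0.54427791 -0.32012544  0.15      ]] (array([ 0.54314847, -0.32189361]), np.float64(0.05034681519813409))
```

Call:
send_rows --increments '[{"gripper": 1, "linear": [0.0001, -0.0006, -0.002], "delta_rot": [0.006, 0.01, 0]}, {"gripper": 1, "linear": [0.0004, -0.002, -0.008], "delta_rot": [0.022, 0.037, 0]}, {"gripper": 1, "linear": [0.0008, -0.0045, -0.018], "delta_rot": [0.05, 0.084, 0]}, {"gripper": 1, "linear": [0.0014, -0.007, -0.029], "delta_rot": [0.084, 0.14, 0]}, {"gripper": 1, "linear": [0.0019, -0.0096, -0.04], "delta_rot": [0.117, 0.196, 0]}, {"gripper": 1, "linear": [0.0024, -0.012, -0.05], "delta_rot": [0.145, 0.242, 0]}, {"gripper": 1, "linear": [0.0026, -0.0133, -0.056], "delta_rot": [0.162, 0.27, 0]}, {"gripper": 1, "linear": [0.0027, -0.0139, -0.058], "delta_rot": [0.168, 0.28, 0]}]'

```text
clock: 18.15
position: [0.4168, -0.2595, 0.0948]
ee_rot: [-0.035, 0.955, -0.265, -0.127]
contact_force: [0.2, -0.5, -3.0]
width: 0.0221
gripper_force: 98.5
```

```bash
cat > w2.py <<'E'
from m import *
def look3(n,z=.04,ctr=(.54,-.3285,.04)):
    rep()
    for nm in('side','scene'):
        d=grab(nm);np.save(f'pics/{nm}{n}.npy',d,allow_pickle=True);hsv=cv2.cvtColor(d['pixels'],cv2.COLOR_BGR2HSV)
        u=proj(d,[ctr])[0].round().astype(int);roi=(u[0]-45,u[1]-35,u[0]+45,u[1]+35)
        c=big((hsv[...,0]<28)&(hsv[...,1]>150)&(hsv[...,2]>40),d,roi);h=cv2.convexHull(c.astype(np.float32))[:,0];P=onz(d,h,z)[:,:2];ce,r=circ(P)
        print(nm,'area',cv2.contourArea(c.astype(np.float32)),c.min(0),c.max(0),'c',ce.round(4),'r',r.round(4),P.min(0).round(3),P.max(0).round(3))
E
python3 -c "
from w2 import *
look3(10)"
```

```text
t 18.15 p [ 0.4168 -0.2595  0.0948] yaw -30.98 pitch 15.13 roll -0.0 F [ 0.2 -0.5 -3. ] M [-0.002  0.036 -0.056] q [-0.67  0.41  1.7  -0.04  1.3   1.45]
side area 450.5 [288. 131.] [320. 149.] c [ 0.5314 -0.3248] r 0.0442 [ 0.488 -0.367] [ 0.575 -0.281]
scene area 516.0 [200. 127.] [229. 150.] c [ 0.5359 -0.326 ] r 0.0444 [ 0.489 -0.368] [ 0.583 -0.284]
```

Hash brown is over the plate centre line within a few mm. Tilting further with the tip just above the plate.

Call:
send_rows --increments '[{"gripper": 1, "linear": [0.0034, -0.002, 0.004], "delta_rot": [0.022, 0.037, 0]}, {"gripper": 1, "linear": [0.0068, -0.004, 0.01], "delta_rot": [0.045, 0.074, 0]}, {"gripper": 1, "linear": [0.0102, -0.006, 0.016], "delta_rot": [0.067, 0.111, 0]}, {"gripper": 1, "linear": [0.0136, -0.008, 0.0215], "delta_rot": [0.089, 0.148, 0]}, {"gripper": 1, "linear": [0.0136, -0.008, 0.0215], "delta_rot": [0.089, 0.148, 0]}]'

```text
clock: 18.75
position: [0.4312, -0.2682, 0.1182]
ee_rot: [-0.057, 0.941, -0.261, -0.206]
contact_force: [-0.2, 0.4, -3.3]
width: 0.022
gripper_force: 98.5
```

```bash
python3 -c "
from w2 import *
look3(11)"
```

```text
t 18.75 p [ 0.4312 -0.2682  0.1182] yaw -31.0 pitch 24.68 roll -0.03 F [-0.2  0.4 -3.3] M [-0.032 -0.199 -0.005] q [-0.66  0.5   1.52 -0.05  1.55  1.47]
side area 367.5 [285. 130.] [316. 147.] c [ 0.5411 -0.3306] r 0.0419 [ 0.5   -0.372] [ 0.583 -0.288]
scene area 476.0 [196. 127.] [222. 152.] c [ 0.5499 -0.3306] r 0.0449 [ 0.503 -0.37 ] [ 0.598 -0.29 ]
```

Call:
send_rows --increments '[{"gripper": 1, "linear": [-0.0009, 0.0005, 0.0028], "delta_rot": [0.013, 0.022, 0]}, {"gripper": 1, "linear": [-0.0017, 0.001, 0.0056], "delta_rot": [0.026, 0.044, 0]}, {"gripper": 1, "linear": [-0.0026, 0.0015, 0.0084], "delta_rot": [0.04, 0.066, 0]}, {"gripper": 1, "linear": [-0.003, 0.0018, 0.0112], "delta_rot": [0.053, 0.088, 0]}, {"gripper": 1, "linear": [-0.0073, 0.0044, 0.0112], "delta_rot": [0.053, 0.088, 0]}, {"gripper": 1, "linear": [-0.0124, 0.0075, 0.0112], "delta_rot": [0.053, 0.088, 0]}]'

```text
clock: 19.45
position: [0.4166, -0.2593, 0.1291]
ee_rot: [-0.071, 0.929, -0.258, -0.255]
contact_force: [0.5, -0.0, -1.0]
width: 0.022
gripper_force: 98.6
```

```bash
python3 -c "
from w2 import *
look3(12,z=.035)"
```

```text
t 19.45 p [ 0.4166 -0.2593  0.1291] yaw -31.0 pitch 30.72 roll -0.0 F [ 0.5 -0.  -1. ] M [-0.097 -0.234  0.006] q [-0.66  0.53  1.49 -0.06  1.66  1.47]
side area 415.5 [283. 132.] [315. 149.] c [ 0.5436 -0.3263] r 0.0432 [ 0.502 -0.368] [ 0.588 -0.285]
scene area 504.5 [195. 130.] [223. 153.] c [ 0.5517 -0.3295] r 0.0445 [ 0.505 -0.37 ] [ 0.598 -0.288]
```

Call:
send_rows --increments '[{"gripper": 1, "linear": [-0.0051, 0.0031, 0], "delta_rot": [0, 0, 0]}, {"gripper": 1, "linear": [-0.0103, 0.0062, 0], "delta_rot": [0, 0, 0]}, {"gripper": 1, "linear": [-0.0154, 0.0093, 0], "delta_rot": [0, 0, 0]}, {"gripper": 1, "linear": [-0.0206, 0.0124, 0], "delta_rot": [0, 0, 0]}, {"gripper": 1, "linear": [-0.0257, 0.0155, 0], "delta_rot": [0, 0, 0]}]'

```text
clock: 20.05
position: [0.3911, -0.244, 0.129]
ee_rot: [-0.071, 0.929, -0.258, -0.256]
contact_force: [0.3, 0.5, -2.3]
width: 0.0218
gripper_force: 98.6
```

```bash
python3 -c "
from w2 import *
look3(13,z=.026)"
```

```text
t 20.05 p [ 0.3911 -0.244   0.129 ] yaw -31.0 pitch 30.77 roll -0.01 F [ 0.3  0.5 -2.3] M [-0.162 -0.203  0.005] q [-0.66  0.49  1.56 -0.06  1.62  1.47]
side area 501.5 [284. 133.] [316. 153.] c [ 0.5431 -0.3283] r 0.0464 [ 0.498 -0.375] [ 0.587 -0.281]
scene area 527.5 [195. 132.] [225. 155.] c [ 0.55   -0.3299] r 0.0449 [ 0.505 -0.374] [ 0.595 -0.286]
```

Call:
send_rows --increments '[{"gripper": 1, "linear": [-0.0051, 0.0031, 0], "delta_rot": [0, 0, 0]}, {"gripper": 1, "linear": [-0.0103, 0.0062, 0], "delta_rot": [0, 0, 0]}, {"gripper": 1, "linear": [-0.0154, 0.0093, 0], "delta_rot": [0, 0, 0]}, {"gripper": 1, "linear": [-0.0206, 0.0124, 0], "delta_rot": [0, 0, 0]}, {"gripper": 1, "linear": [-0.0257, 0.0155, 0.001], "delta_rot": [0, 0, 0]}, {"gripper": 1, "linear": [-0.0309, 0.0186, 0.004], "delta_rot": [0, 0, 0]}, {"gripper": 1, "linear": [-0.036, 0.0217, 0.01], "delta_rot": [0, 0, 0]}]'

```text
clock: 20.85
position: [0.355, -0.2222, 0.1391]
ee_rot: [-0.071, 0.929, -0.258, -0.256]
contact_force: [0.5, 0.2, -1.1]
width: 0.0223
gripper_force: 98.5
```

```bash
python3 -c "
from w2 import *
look3(14,z=.021)"
```

```text
t 20.85 p [ 0.355  -0.2222  0.1391] yaw -31.0 pitch 30.8 roll 0.0 F [ 0.5  0.2 -1.1] M [-0.149 -0.217  0.021] q [-0.67  0.43  1.65 -0.07  1.6   1.46]
side area 516.5 [284. 133.] [315. 154.] c [ 0.544  -0.3317] r 0.0476 [ 0.5   -0.381] [ 0.589 -0.283]
scene area 529.0 [195. 133.] [225. 155.] c [ 0.5498 -0.3323] r 0.045 [ 0.505 -0.377] [ 0.595 -0.287]
```

The hash brown lies flat on the plate, about 5 mm from its centre. I'm raising, levelling and returning the turner.

Call:
send_rows --increments '[{"gripper": 1, "linear": [-0.005, 0.003, 0.03], "delta_rot": [-0.03, -0.05, 0]}, {"gripper": 1, "linear": [-0.005, 0.003, 0.06], "delta_rot": [-0.09, -0.15, 0]}, {"gripper": 1, "linear": [-0.005, 0.003, 0.075], "delta_rot": [-0.16, -0.266, 0]}, {"gripper": 1, "linear": [-0.005, 0.003, 0.075], "delta_rot": [-0.23, -0.383, 0]}, {"gripper": 1, "linear": [-0.005, 0.003, 0.075], "delta_rot": [-0.272, -0.452, 0]}, {"gripper": 1, "linear": [-0.005, 0.003, 0.075], "delta_rot": [-0.272, -0.452, 0]}]'

```text
clock: 21.55
position: [0.3483, -0.2177, 0.2149]
ee_rot: [-0.001, 0.964, -0.268, -0.004]
contact_force: [-0.6, -1.1, -1.1]
width: 0.0219
gripper_force: 98.7
```

Call:
send_rows --increments '[{"gripper": 1, "linear": [0.007, 0.03, 0], "delta_rot": [0, 0, 0.022]}, {"gripper": 1, "linear": [0.016, 0.075, 0], "delta_rot": [0, 0, 0.057]}, {"gripper": 1, "linear": [0.027, 0.12, 0], "delta_rot": [0, 0, 0.092]}, {"gripper": 1, "linear": [0.037, 0.165, 0], "delta_rot": [0, 0, 0.126]}, {"gripper": 1, "linear": [0.047, 0.21, 0], "delta_rot": [0, 0, 0.16]}, {"gripper": 1, "linear": [0.057, 0.255, 0], "delta_rot": [0, 0, 0.195]}, {"gripper": 1, "linear": [0.067, 0.3, 0], "delta_rot": [0, 0, 0.229]}, {"gripper": 1, "linear": [0.077, 0.345, 0], "delta_rot": [0, 0, 0.263]}]'

```text
clock: 22.35
position: [0.4285, 0.1276, 0.2136]
ee_rot: [0.0, 0.99, -0.138, -0.006]
contact_force: [0.6, -0.4, -1.5]
width: 0.0221
gripper_force: 98.6
```

```bash
python3 -c "
from h import *
rep()"
```

```text
t 22.35 p [0.4285 0.1276 0.2136] yaw -15.84 pitch 0.64 roll -0.1 F [ 0.6 -0.4 -1.5] M [ 0.041  0.097 -0.022] q [0.13 0.1  1.78 0.   1.27 1.98]
```

Call:
send_rows --increments '[{"gripper": 1, "linear": [0.01, 0.045, 0], "delta_rot": [0, 0, 0.034]}, {"gripper": 1, "linear": [0.02, 0.09, 0], "delta_rot": [0, 0, 0.069]}, {"gripper": 1, "linear": [0.031, 0.135, 0], "delta_rot": [0, 0, 0.103]}, {"gripper": 1, "linear": [0.04, 0.175, 0], "delta_rot": [0, 0, 0.134]}, {"gripper": 1, "linear": [0.048, 0.21, -0.02], "delta_rot": [0, 0, 0.161]}, {"gripper": 1, "linear": [0.053, 0.2335, -0.05], "delta_rot": [0, 0, 0.179]}, {"gripper": 1, "linear": [0.053, 0.2335, -0.08], "delta_rot": [0, 0, 0.179]}, {"gripper": 1, "linear": [0.053, 0.2335, -0.083], "delta_rot": [0, 0, 0.179]}]'

```text
clock: 23.15
position: [0.4782, 0.3584, 0.1255]
ee_rot: [0.003, 0.999, -0.049, -0.01]
contact_force: [-0.4, -0.6, -2.5]
width: 0.022
gripper_force: 98.6
```

```bash
python3 - <<'E'
from h import *
rep()
d=grab('wrist');np.save('pics/w15.npy',d,allow_pickle=True)
g=cv2.cvtColor(d['pixels'],cv2.COLOR_BGR2GRAY);a=np.load('pics/w2.npy',allow_pickle=True).item();g0=cv2.cvtColor(a['pixels'],cv2.COLOR_BGR2GRAY)
# compare turner (blade rear, neck) and rest near wall against the picture taken after the first lift (TCP z .156)
for r in((20,110,170,390),(110,160,190,380)):
    t=g0[r[0]:r[1],r[2]:r[3]];s=g[max(0,r[0]-30):r[1]+30,r[2]-40:r[3]+40];m=cv2.matchTemplate(s,t,cv2.TM_CCOEFF_NORMED);_,v,_,l=cv2.minMaxLoc(m);print(v,l[0]-40,l[1]-min(30,r[0]))
E
```

```text
t 23.15 p [0.4782 0.3584 0.1255] yaw -5.61 pitch 1.1 roll -0.44 F [-0.4 -0.6 -2.5] M [ 0.041  0.123 -0.011] q [0.52 0.39 1.6  0.01 1.17 2.19]
0.6781504154205322 -6 24
0.8486505150794983 5 -3
```

Call:
send_rows --increments '[{"gripper": 1, "linear": [0, 0, 0.026], "delta_rot": [0, 0, 0]}, {"gripper": 1, "linear": [0, 0, 0.026], "delta_rot": [0, 0, 0]}, {"gripper": 1, "linear": [0, 0, 0.026], "delta_rot": [0, 0, 0]}, {"gripper": 1, "linear": [0, 0, 0.026], "delta_rot": [0, 0, 0]}]'

```text
clock: 23.6
position: [0.4807, 0.3585, 0.1571]
ee_rot: [-0.0, 0.999, -0.05, -0.005]
contact_force: [-0.2, -0.1, -1.6]
width: 0.0218
gripper_force: 98.9
```

```bash
cat > cmpw.py <<'E'
from h import *
rep()
d=grab('wrist');np.save('pics/w16.npy',d,allow_pickle=True)
g=cv2.cvtColor(d['pixels'],cv2.COLOR_BGR2GRAY);a=np.load('pics/w2.npy',allow_pickle=True).item();g0=cv2.cvtColor(a['pixels'],cv2.COLOR_BGR2GRAY)
for nm,r in(('bladeL',(40,100,175,205)),('bladeR',(40,100,355,385)),('neck',(150,200,240,330)),('wallL',(110,150,190,258)),('wallR',(110,150,308,390))):
    y0=max(0,r[0]-25);t=g0[r[0]:r[1],r[2]:r[3]];s=g[y0:r[1]+25,r[2]-25:r[3]+25];m=cv2.matchTemplate(s,t,cv2.TM_CCOEFF_NORMED);_,v,_,l=cv2.minMaxLoc(m);print(nm,round(v,3),l[0]-25,l[1]-(r[0]-y0))
E
python3 cmpw.py
```

```text
t 23.6 p [0.4807 0.3585 0.1571] yaw -5.71 pitch 0.53 roll -0.02 F [-0.2 -0.1 -1.6] M [ 0.011  0.152 -0.035] q [0.52 0.36 1.56 0.01 1.22 2.19]
bladeL 0.926 -2 0
bladeR 0.96 -3 0
neck 1.0 0 0
wallL 0.996 -3 -1
wallR 0.998 -3 -1
```

Call:
send_rows --increments '[{"gripper": 1, "linear": [0.0005, 0.0024, -0.02], "delta_rot": [0, 0, 0]}, {"gripper": 1, "linear": [0.0005, 0.0024, -0.045], "delta_rot": [0, 0, 0]}, {"gripper": 1, "linear": [0.0005, 0.0024, -0.07], "delta_rot": [0, 0, 0]}, {"gripper": 1, "linear": [0.0005, 0.0024, -0.09], "delta_rot": [0, 0, 0]}, {"gripper": 1, "linear": [0.0005, 0.0024, -0.103], "delta_rot": [0, 0, 0]}, {"gripper": 1, "linear": [0.0005, 0.0024, -0.111], "delta_rot": [0, 0, 0]}, {"gripper": 1, "linear": [0.0005, 0.0024, -0.114], "delta_rot": [0, 0, 0]}, {"gripper": 1, "linear": [0.0005, 0.0024, -0.114], "delta_rot": [0, 0, 0]}]'

```text
clock: 24.45
position: [0.4814, 0.3614, 0.0431]
ee_rot: [-0.0, 0.999, -0.05, -0.005]
contact_force: [-0.6, -0.5, -2.6]
width: 0.0217
gripper_force: 98.8
```

Call:
send_rows --increments '[{"gripper": 1, "linear": [0, 0, -0.001], "delta_rot": [0, 0, 0]}, {"gripper": 1, "linear": [0, 0, -0.002], "delta_rot": [0, 0, 0]}, {"gripper": 1, "linear": [0, 0, -0.003], "delta_rot": [0, 0, 0]}, {"gripper": 1, "linear": [0, 0, -0.003], "delta_rot": [0, 0, 0]}]'

```text
clock: 24.85
position: [0.4814, 0.3615, 0.0403]
ee_rot: [-0.0, 0.999, -0.05, -0.004]
contact_force: [1.1, 0.1, -0.4]
width: 0.0223
gripper_force: 98.8
```

```bash
python3 -c "
from h import *
rep()"
```

```text
t 24.85 p [0.4814 0.3615 0.0403] yaw -5.68 pitch 0.49 roll 0.01 F [ 1.1  0.1 -0.4] M [0.045 0.041 0.039] q [0.53 0.48 1.7  0.01 0.97 2.19]
```

Call:
send_rows --increments '[{"gripper": 1, "linear": [0, 0, -0.001], "delta_rot": [0, 0, 0]}, {"gripper": 1, "linear": [0, 0, -0.0015], "delta_rot": [0, 0, 0]}, {"gripper": 1, "linear": [0, 0, -0.0015], "delta_rot": [0, 0, 0]}]'

```text
clock: 25.15
position: [0.4814, 0.3616, 0.0394]
ee_rot: [-0.0, 0.999, -0.05, -0.004]
contact_force: [-1.8, -0.4, 5.3]
width: 0.0219
gripper_force: 99.5
```

Call:
send_rows --increments '[{"gripper": 0.2, "linear": [0, 0, 0], "delta_rot": [0, 0, 0]}, {"gripper": 0, "linear": [0, 0, 0], "delta_rot": [0, 0, 0]}, {"gripper": -0.3, "linear": [0, 0, 0], "delta_rot": [0, 0, 0]}, {"gripper": -0.7, "linear": [0, 0, 0], "delta_rot": [0, 0, 0]}, {"gripper": -1, "linear": [0, 0, 0], "delta_rot": [0, 0, 0]}, {"gripper": -1, "linear": [0, 0, 0], "delta_rot": [0, 0, 0]}, {"gripper": -1, "linear": [0, 0, 0], "delta_rot": [0, 0, 0]}]'

```text
clock: 25.85
position: [0.4811, 0.3613, 0.0384]
ee_rot: [0.0, 0.999, -0.05, -0.005]
contact_force: [-0.0, 0.5, -0.1]
width: 0.085
gripper_force: 0.0
```

Call:
send_rows --increments '[{"gripper": -1, "linear": [0, 0, 0.03], "delta_rot": [0, 0, 0]}, {"gripper": -1, "linear": [0, 0, 0.07], "delta_rot": [0, 0, 0]}, {"gripper": -1, "linear": [-0.016, 0, 0.11], "delta_rot": [0, 0, 0]}, {"gripper": -1, "linear": [-0.016, 0, 0.132], "delta_rot": [0, 0, 0]}, {"gripper": -1, "linear": [-0.016, 0, 0.132], "delta_rot": [0, 0, 0]}, {"gripper": -1, "linear": [-0.016, 0, 0.132], "delta_rot": [0, 0, 0]}]'

```text
clock: 26.45
position: [0.4651, 0.3612, 0.1704]
ee_rot: [-0.0, 0.999, -0.05, -0.004]
contact_force: [-0.9, -0.5, -1.1]
width: 0.0853
gripper_force: 0.0
```

```bash
python3 - <<'E'
from w2 import *
look3(17,z=.021)
# turner in rest: compare against start pictures (side), plate, shakers, ring shift
for nm,rs in(('side',dict(turner=(195,335,350,395),plate_edge=(245,115,355,182),salt=(205,140,235,180),pepper=(148,260,192,325),ring=(195,185,242,226))),('scene',dict(turner=(330,280,450,380),salt=(155,180,185,220),pepper=(260,305,295,358),ring=(192,215,240,260)))):
    a=np.load(f'pics/{nm}0.npy',allow_pickle=True).item()['pixels'];b=np.load(f'pics/{nm}17.npy',allow_pickle=True).item()['pixels']
    for k,r in rs.items():
        t=a[r[1]:r[3],r[0]:r[2]];s=b[r[1]-6:r[3]+6,r[0]-6:r[2]+6];m=cv2.matchTemplate(s,t,cv2.TM_CCOEFF_NORMED);_,v,_,l=cv2.minMaxLoc(m);print(nm,k,round(v,3),l[0]-6,l[1]-6)
d=grab('wrist');np.save('pics/w18.npy',d,allow_pickle=True);g=d['pixels'];a=np.load('pics/w1.npy',allow_pickle=True).item()['pixels']
for k,r in dict(handle=(250,110,310,240),blade=(222,25,345,75),rest=(200,95,260,125)).items():
    t=a[r[1]:r[3],r[0]:r[2]];s=g[r[1]-20:r[3]+20,r[0]-20:r[2]+20];m=cv2.matchTemplate(s,t,cv2.TM_CCOEFF_NORMED);_,v,_,l=cv2.minMaxLoc(m);print(k,round(v,3),l[0]-20,l[1]-20)
E
```

```text
t 26.45 p [0.4651 0.3612 0.1704] yaw -5.68 pitch 0.51 roll -0.01 F [-0.9 -0.5 -1.1] M [ 0.013 -0.024 -0.018] q [0.54 0.34 1.57 0.01 1.24 2.21]
side area 0.0 [275. 106.] [275. 106.] c [ 0.2309 -0.187 ] r 0.5198 [ 0.635 -0.514] [ 0.635 -0.514]
scene area 529.0 [195. 133.] [225. 155.] c [ 0.5498 -0.3323] r 0.045 [ 0.505 -0.377] [ 0.595 -0.287]
side turner 0.703 0 -2
side plate_edge 0.304 -6 -2
side salt 0.995 0 0
side pepper 0.999 0 0
side ring 0.998 0 0
scene turner 0.979 -1 -1
scene salt 0.996 0 0
scene pepper 0.999 0 0
scene ring 0.997 0 0
handle 0.972 0 -4
blade 0.961 -5 -4
rest 0.985 -5 -3
```

```bash
python3 - <<'E'
from m import *
d=np.load('pics/scene17.npy',allow_pickle=True).item();hsv=cv2.cvtColor(d['pixels'],cv2.COLOR_BGR2HSV).astype(int)
c=big((hsv[...,0]>85)&(hsv[...,0]<130)&(hsv[...,1]>40),d,(150,95,275,195));p,r=circ(onz(d,c,.018));print(p,r,np.linalg.norm(p-[.5498,-.3323]))
if np.linalg.norm(p-[.5498,-.3323])<.02: print(sign_off())
E
```

```text
[ 0.5435434  -0.32794136] 0.11973505709893183 0.007625138952725428
the job is handed in; nothing more can be done
None
```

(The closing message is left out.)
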